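Push the desk calculator between the weights into the display recess

TASK

Push the tab of the display board's aluminium panel to the left (as the robot sees it) until the panel is fully open. Then push the cream calculator, flat on the counter and without ever lifting or tipping it, straight between the two fixed steel weights and fully home in the recess, its front end against the back. Leave the panel open and do not disturb the other things.

Things in the scene. Friction and masses are not known exactly. Their poses are not given: they have to be found in the camera images.
- calculator: cream plastic desk calculator lying loose on the counter, 110 mm long (its x), 96 mm wide (its y), 26 mm high, 32 mm at the raised dark display along its front (+x) end; sides and ends are flat and upright; about 0.35 kg. Origin: centre of its underside. +x is the end that goes into the recess first
- display: low brown wooden display board fixed on the counter, 520 mm wide, 135 mm deep, 45 mm high. In its middle is a recess at counter level, 140 mm wide, 120 mm deep, open at the top and at the front. Origin: on the counter, in the middle of the mouth of the recess; x points into the recess (back wall at x = 120 mm), y to the left, z up
- gate: two fixed steel stacking weights (44 mm across, 48 mm high, brass screw on top) that stand in front of the recess with a gap of 102 mm between them. Origin: on the counter, midway between them, 38 mm in front of the mouth and up to 12 mm left or right of the recess's middle; x runs through the gap towards the recess, parallel to the display board's x; the weights' centres are at y = +73 and -73 mm
- panel (a joint): aluminium panel, 150 mm wide, its top edge 50 mm above the counter, sliding across the mouth of the recess: 0 shut, 0.16 m fully open; grows towards the display board's +y; it slides with about 2 N of friction and stays where it is left
- panel_tab (a point): centre of the brown tab on top of the panel, 64 mm above the counter; the tab measures 12 mm along the display board's x, 22 mm along its y, 30 mm high (49 to 79 mm above the counter)
- crank: bystander: brown bakelite adding-machine crank part lying on the right wing of the display board, disc 48 mm across with a 75 mm arm. Origin: centre of its underside (under the disc)
- paperweight: bystander: green glass paperweight, 64 mm across, 35 mm high, on the left wing of the display board. Origin: centre of its underside
- cup: bystander: mustard yellow mug, 72 mm across, 85 mm high, far left on the counter. Origin: centre of its underside
- spare_weight: bystander: loose steel weight with a neck and knob, 52 mm across, 44 mm high, left on the counter. Origin: centre of its underside
- stamp: bystander: wooden hand stamp, 36 mm across, 70 mm high, right on the counter. Origin: centre of its underside
- ledger: bystander: red bound ledger, 156 x 111 x 22 mm, far right on the counter. Origin: centre of its underside
There are look-alikes about, which are no part of the job. Of the things that look like the calculator, take the one that is farthest from the robot's base at the start.

How it is judged (in metres and radians):
On the way, in this order (a step that is already met when the one before it is completed fails the run):
1. the panel is fully open (value of joint panel above 0.148 m), for 0.1 s.
2. the calculator lies flat in the gap between the two weights (value of joint panel above 0.148 m and x of calculator in the frame of gate between -0.03 and 0.03 m and y of calculator in the frame of gate between -0.012 and 0.012 m and height (world z) of calculator below 0.006 m), for 0.1 s.
At the end, for the whole second after the job is handed in: the panel is open to at least 148 mm of its 160 mm; the calculator lies flat and still, wholly inside the recess (its front end within about 9 mm of the back wall) and within 0.2 rad of straight (x of calculator in the frame of display between 0.056 and 0.072 m and y of calculator in the frame of display between -0.03 and 0.03 m and angle between the x axis of calculator and the x axis of display, either way round below 0.2 rad and value of joint panel above 0.148 m and height (world z) of calculator below 0.006 m and angle between calculator's own z axis and vertical below 0.05 rad and linear speed of calculator below 0.01 m/s); the robot touches nothing.
It fails at once if the calculator is lifted or tipped (height (world z) of calculator above 0.01 m or angle between calculator's own z axis and vertical above 0.15 rad).
It fails at once if one of the other things (crank part, paperweight, mug, loose weight, stamp, ledger) is moved more than 20 mm (distance of any of crank, paperweight, cup, spare_weight, stamp, ledger from where it was at the start of the episode above 0.02 m).
It also fails if it takes over 72 s, if anything falls off the work surface, if the arm or the gripper's body presses on something with over 40 N, if the wrist force passes 120 N, or if a joint passes its speed limit or range.

ROBOT

A 6-joint arm with a two-finger parallel gripper is mounted at the origin on the work surface. World frame = base frame: x ahead of the robot, y to its left, z up, the work surface at z = 0. Lengths are in mm, angles in degrees, forces in N, time in s.
With the tool pointing down it reaches from about 350 to 850 mm from the base axis. Payload 8.1 kg.
Tool frame: the origin (TCP) lies between the finger pads; the fingertips stand arm.tip_extent ahead of it and the grasp point (between the pads) lies 8 mm behind it (arm.tip_extent is the distance from the TCP to the fingertips, in mm); z points along the fingers, y is the direction in which the jaws open and shut (so a half turn about z gives the same grasp; the last joint's range is limited). The gripper opens to 85 mm and grips with 20 to 120 N. Pads are 22 mm wide; open, the fingers measure 114 mm over their backs; the gripper's body (76 mm by 85 mm) begins 54 mm behind the grasp point. The pads swing forward as they close: fully open they stand 13 mm farther back than shut.
Start: joints at [58.705, 7.471, 85.268, -0, 87.261, -4.893], TCP at [266.779, 537.433, 215.392] pointing down, gripper open.
Joint ranges: [-169.43, 169.43], [-51.17, 129.36], [1.28, 143.12], [-76.62, 256.62], [0, 156.53], [-152.29, 152.29]. Speed limits (degrees/s): [136.94, 136.94, 159.86, 180, 180, 180].

INTERFACE

Orientations are given as [roll, pitch, yaw] about the fixed x, y, z axes, in that order (R = Rz(yaw) Ry(pitch) Rx(roll)).
In Python, from bench import arm gives the robot as it stands.
- The arm moves only by the tool play_rows, never from a script. Its argument "moves" is one flat list of numbers, 4 for each row, row after row: the shift along the tool's x, y, z in m, then the turn about the tool's z in degrees. In form: [x, y, z, twist, x, y, z, twist, ...]. A call has 1 to 8 rows; each row shifts and turns the commanded pose from where the row before left it, along the tool's axes as they then stand; what a row does not reach is not made up. A row lasts 1/10 s, in which the tool goes at most 50 mm and 8.59 degrees, less where a joint would pass 70% of its speed; a pose out of reach is approached as far as the arm can. A call with a gripper value outside its range is refused whole. "hand" is the closure, from -1 (fully open) to 1 (shut), set as the call begins (left out, the last holds). The fingers move at their own pace and stop on an object; the grip force is fixed at half the most. Time passes only in rows, so rows that do not move let the fingers close. It gives the time, the measured TCP pose, the force and the opening at its end, in the units of the state.
- arm.observe(): the state, without advancing time (a new reading comes with each control period).
- arm.snapshot(name): name is "side" or "top"; returns a dict with "pixels" (420x560x3 uint8, blue, green, red), "fx", "fy", "cx", "cy" (pixels), "D" ([k1, k2, p1, p2, k3] as OpenCV has them; the pictures are not rectified), "camera_from_world" (4x4, takes a point from world to camera coordinates). Camera axes: x right, y down, z forward; pixel columns grow to the right and rows downward; lengths in mm; the calibration is good to about 2 mm. A picture is of the moment at which its call begins. There is no depth.
- arm.close_job(): hands the job in, once; it reports no verdict.
The state is a dict: "t": time; "qpos": joint angles; "qd": joint speeds; "joint_efforts": joint torques, N m; "ee_pos": TCP position; "orientation": TCP orientation; "contact_force": force on the tool from outside, world axes, zero at the start; "moment": the same for the moment, N m; "gripper_width": opening from 0.0 (shut) to 1.0 (fully open).
Only numpy, scipy, OpenCV 4.12 (cv2) and the standard library are available. Lean on these libraries where they do the work, as an engineer would, in place of code of your own. Each camera call takes 0.05 s, during which the arm holds its last target.

## Working session

There is one attempt and no reset: what is moved stays moved. The work goes in short steps, Python scripts to look and compute and a tool call to move; the robot and the scene stay as the last step left them, time stands still between calls to the robot, and variables do not carry over. Pictures are saved under pics/ and viewed, and the job is handed in when it is done.

Besides the shell and the picture viewer there is one more tool, called after ">>>" by a JSON object that holds its "api" and its "payload", one argument or row to a line. play_rows: Moves the arm, as the interface text tells. Its arguments: {"type":"object","properties":{"moves":{"type":"array","items":{"type":"number"}},"hand":{"type":"number"}},"required":["moves"]}

```bash
mkdir -p pics; ls; python3 - <<'E'
from bench import arm
import cv2, numpy as np
print(arm.observe(), arm.tip_extent)
for n in ("top","side"):
    s=arm.snapshot(n); cv2.imwrite(f"pics/{n}0.png",s["pixels"])
    print(n,s["fx"],s["fy"],s["cx"],s["cy"],s["D"],np.round(s["camera_from_world"],4).tolist())
E
```

```text
pics
{'t': 0.0, 'qpos': array([ 5.87050988e+01,  7.51514530e+00,  8.53298133e+01,  6.20762915e-04,
        8.72616704e+01, -4.89382902e+00]), 'qd': array([-0.09403223, -0.05742453,  0.04214534, -0.08431302,  0.01259229,
        0.02692011]), 'joint_efforts': array([ 5.82758039e-04, -5.69433689e+01, -5.00535679e+01, -2.14552383e-04,
        1.56049384e-02, -3.07788525e-05]), 'ee_pos': array([266.47071013, 536.9302338 , 214.33895688]), 'orientation': array([-1.79893813e+02, -9.71421343e-03,  1.53598889e+02]), 'contact_force': array([-0.07786381, -0.59610831, -0.86718353]), 'moment': array([-0.01404196,  0.03713001, -0.04347548]), 'gripper_width': 0.9951558293005907} 11.0
top 381.1517803902326 381.1517803902326 281.73543842287177 211.09374274429422 [-0.06231011  0.          0.          0.          0.        ] [[0.0012, -0.9999, -0.0107, -11.5071], [-0.9881, 0.0005, -0.154, 535.935], [0.154, 0.0108, -0.988, 1031.9561], [0.0, 0.0, 0.0, 1.0]]
side 382.44732181555366 382.44732181555366 281.67734213377724 207.75515062593442 [0.02639316 0.         0.         0.         0.        ] [[0.9304, -0.3661, -0.0175, -509.8029], [-0.2063, -0.4836, -0.8506, 161.6937], [0.303, 0.795, -0.5255, 905.5341], [0.0, 0.0, 0.0, 1.0]]
```

View pics/top0.png

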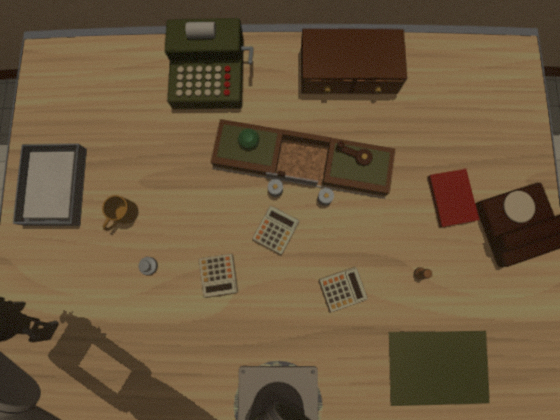

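View pics/side0.png

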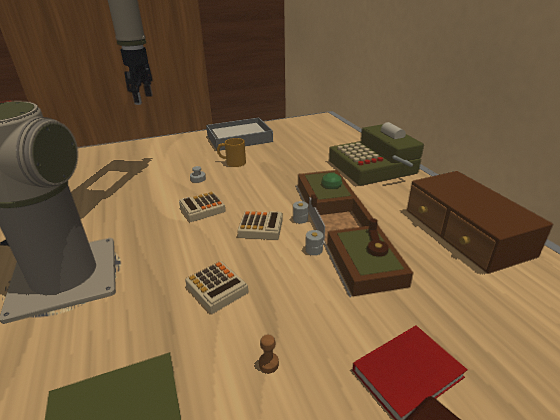

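Top view: three calculator look-alikes, at (276,230), (218,275) and (343,290), with the base near (278,400). The one at (276,230) is the farthest, with its dark display up and to the right. The weights are at (275,188) and (326,196). The recess is around (302,160) and the panel spans roughly (268-325, 172-185). I'll measure these and check with crops.

```bash
cat > h.py <<'E'
from bench import arm
import cv2, numpy as np
def cam(s):
    K=np.array([[s["fx"],0,s["cx"]],[0,s["fy"],s["cy"]],[0,0,1]]);return K,np.array(s["D"]),np.array(s["camera_from_world"])
def ray(s,uv):
    K,D,T=cam(s); p=cv2.undistortPoints(np.array(uv,float).reshape(-1,1,2),K,D).reshape(-1,2)
    d=np.c_[p,np.ones(len(p))]@T[:3,:3]; o=-T[:3,:3].T@T[:3,3]; return o,d
def plane(s,uv,z):
    o,d=ray(s,uv); return o+d*((z-o[2])/d[:,2])[:,None]
def proj(s,P):
    K,D,T=cam(s); return cv2.projectPoints(np.array(P,float).reshape(-1,1,3),cv2.Rodrigues(T[:3,:3])[0],T[:3,3],K,D)[0].reshape(-1,2)
def tri(s1,p1,s2,p2):
    o1,d1=ray(s1,p1);o2,d2=ray(s2,p2);out=[]
    for a,b in zip(d1,d2):
        t=np.linalg.lstsq(np.c_[a,-b],o2-o1,rcond=None)[0]; A=o1+a*t[0];B=o2+b*t[1]; out.append(np.r_[(A+B)/2,np.linalg.norm(A-B)])
    return np.array(out)
def crop(s,name,x0,y0,x1,y1,f):
    im=cv2.resize(s["pixels"][y0:y1,x0:x1],None,fx=f,fy=f,interpolation=cv2.INTER_CUBIC)
    for u in range((x0+9)//10*10,x1,10):
        cv2.line(im,((u-x0)*f,0),((u-x0)*f,6 if u%50 else 14),(0,255,255),1)
        if u%20==0: cv2.putText(im,str(u),((u-x0)*f,22),0,.35,(0,255,255),1)
    for v in range((y0+9)//10*10,y1,10):
        cv2.line(im,(0,(v-y0)*f),(6,(v-y0)*f),(0,255,255),1)
        if v%20==0: cv2.putText(im,str(v),(8,(v-y0)*f+4),0,.35,(0,255,255),1)
    cv2.imwrite(f"pics/{name}.png",im)
E
python3 - <<'E'
from h import *
s=arm.snapshot("top"); crop(s,"t1",205,115,405,260,4)
s2=arm.snapshot("side"); crop(s2,"s1",230,165,420,300,4)
uv=[(276,230),(218,275),(343,290)]
P=plane(s,uv,26); print(P, np.hypot(P[:,0],P[:,1]))
E
```

```text
[[ 484.08444994    5.05665646   26.        ]
 [ 357.39821715  167.04605288   26.        ]
 [ 316.66917262 -181.41971871   26.        ]] [484.11085967 394.50965692 364.95544828]
```

View pics/t1.png

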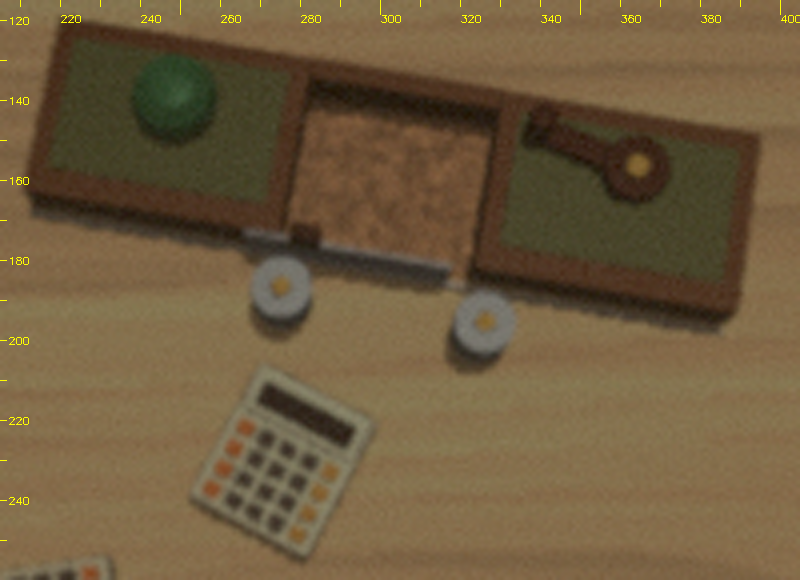

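View pics/s1.png

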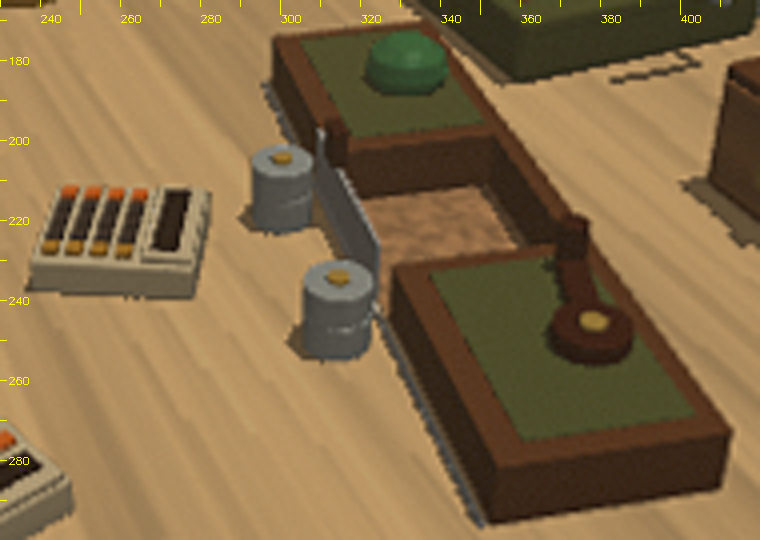

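```bash
python3 - <<'E'
from h import *
s=arm.snapshot("top"); s2=arm.snapshot("side")
im=s["pixels"]; hsv=cv2.cvtColor(im,cv2.COLOR_BGR2HSV)
# display wood+felt: hand corners, z=45
c=plane(s,[(212.5,162.5),(220.5,120.5),(395,148.7),(388.7,192)],45)
print("disp corners FL BL BR FR",np.round(c,1).tolist())
print("sizes",[round(np.linalg.norm(c[i]-c[(i+1)%4]),1) for i in range(4)])
w=plane(s,[(275.2,187),(326.3,195.5)],48); print("weights top",np.round(w,1).tolist(),np.linalg.norm(w[0]-w[1]))
print("weights tri(screw)",np.round(tri(s,[(275,186.5),(326.3,195.3)],s2,[(300.5,204.2),(314.6,234.3)]),1).tolist())
# screw masks
def calc(s,win,z):
    x0,y0,x1,y1=win; sub=s["pixels"][y0:y1,x0:x1]; h=cv2.cvtColor(sub,cv2.COLOR_BGR2HSV)
    m=((h[...,1]<85)&(h[...,2]>95)).astype(np.uint8)
    m=cv2.morphologyEx(m,cv2.MORPH_CLOSE,np.ones((7,7),np.uint8))
    cs,_=cv2.findContours(m,cv2.RETR_EXTERNAL,cv2.CHAIN_APPROX_NONE); k=max(cs,key=cv2.contourArea)
    b=cv2.boxPoints(cv2.minAreaRect(k))+[x0,y0]; return b,cv2.contourArea(k)
b,a=calc(s,(245,200,305,262),26); print("calc",b.tolist(),a)
P=plane(s,b,28); print(np.round(P,1).tolist(),[round(np.linalg.norm(P[i]-P[(i+1)%4]),1) for i in range(4)],P.mean(0))
# hand corners : FL FR BR BL
P=plane(s,[(205+265/4,115+367/4),(205+373/4,115+422/4),(205+304/4,115+560/4),(205+192/4,115+497/4)],[32,32,26,26][0])
z=np.array([32,32,26,26]); uv=[(271,206.5),(298.2,220.5),(281,254.5),(253,239.2)]
P=np.array([plane(s,[u],q)[0] for u,q in zip(uv,z)]); print(np.round(P,1).tolist(),[round(np.linalg.norm((P[i]-P[(i+1)%4])[:2]),1) for i in range(4)],P.mean(0))
# tab
print("tab tri",tri(s,[(205+305/4,115+233/4)],s2,[(230+337/4,165+125/4)]))
print("tab top z79", plane(s,[(205+305/4,115+233/4)],79), "ends panel z50",plane(s,[(265.5,173),(317,182)],50))
E
```

```text
disp corners FL BL BR FR [[677.1, 188.1, 45.0], [804.7, 168.8, 45.0], [717.9, -338.7, 45.0], [590.0, -314.5, 45.0]]
sizes [np.float64(129.1), np.float64(514.9), np.float64(130.1), np.float64(510.1)]
weights top [[603.9, 7.2, 48.0], [579.3, -136.8, 48.0]] 146.09242013481193
weights tri(screw) [[606.5, 7.2, 50.2, 3.3], [580.9, -137.1, 49.6, 2.9]]
calc [[251.3757905960083, 238.47771072387695], [269.9490432739258, 204.42675018310547], [299.445858001709, 220.51592254638672], [280.8726043701172, 254.5668830871582]] 1211.0
[[459.8, 74.5, 28.0], [557.4, 22.6, 28.0], [510.9, -61.5, 28.0], [414.6, -8.9, 28.0]] [np.float64(110.5), np.float64(96.0), np.float64(109.7), np.float64(94.8)] [485.68011827   6.67011642  28.        ]
[[550.7, 19.4, 32.0], [510.5, -57.8, 32.0], [414.9, -9.2, 26.0], [457.9, 70.1, 26.0]] [np.float64(87.1), np.float64(107.2), np.float64(90.2), np.float64(105.7)] [483.48721059   5.5924543   29.        ]
tab tri [[638.52821896 -10.99680233  77.9109603    4.90956411]]
tab top z79 [[635.83369344 -10.2601814   79.        ]] ends panel z50 [[ 644.16598083   34.85136632   50.        ]
 [ 617.79374666 -111.0029679    50.        ]]
```

Target calculator confirmed by the crop at top (276,230): 110.5 x 96 mm, yaw about -28°, 484 mm away against 394 and 365 for the others. The board (515 x 130) and weights (146 apart) match the given sizes, yaw about -9.75°. The panel tab is at (281,173), about (637,-10.5). First I turn to align with the board and move over.

>>> {"api": "play_rows", "payload": {
  "moves": [0, 0, 0, -8.3, 0, 0, 0, -8.3, -0.0327, -0.0372, 0, 0, -0.0327, -0.0372, 0, 0, -0.0327, -0.0372, 0, 0, -0.0327, -0.0372, 0, 0, -0.0327, -0.0372, 0, 0, -0.0327, -0.0372, 0, 0],
  "hand": 1
}}

```text
t: 1.1
ee_pos: [422.8, 282.3, 215.6]
orientation: [180.0, 0.0, 170.2]
contact_force: [0.2, 0.8, 0.1]
gripper_width: -0.003
```

>>> {"api": "play_rows", "payload": {
  "moves": [-0.0327, -0.0372, 0, 0, -0.0327, -0.0372, 0, 0, -0.0327, -0.0372, 0, 0, -0.0327, -0.0372, 0, 0, -0.0327, -0.0372, 0, 0, -0.0327, -0.0372, 0, 0, -0.0327, -0.0372, 0, 0, -0.0327, -0.0372, 0, 0]
}}

```text
t: 1.9
ee_pos: [630.0, -55.7, 215.4]
orientation: [180.0, 0.0, 170.2]
contact_force: [0.9, 0.8, 0.1]
gripper_width: -0.003
```

>>> {"api": "play_rows", "payload": {
  "moves": [0, 0, 0.048, 0, 0, 0, 0.048, 0, 0, 0, 0.035, 0, 0, 0, 0, 0]
}}

```text
t: 2.3
ee_pos: [624.1, -53.1, 77.1]
orientation: [-180.0, -0.7, 170.2]
contact_force: [-2.5, 0.4, 0.4]
gripper_width: 0.008
```

```bash
python3 - <<'E'
from h import *
s=arm.snapshot("top"); crop(s,"t2",205,115,405,260,4)
s2=arm.snapshot("side"); crop(s2,"s2",230,130,420,270,4)
E
```

```text
(no output)
```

View pics/s2.png

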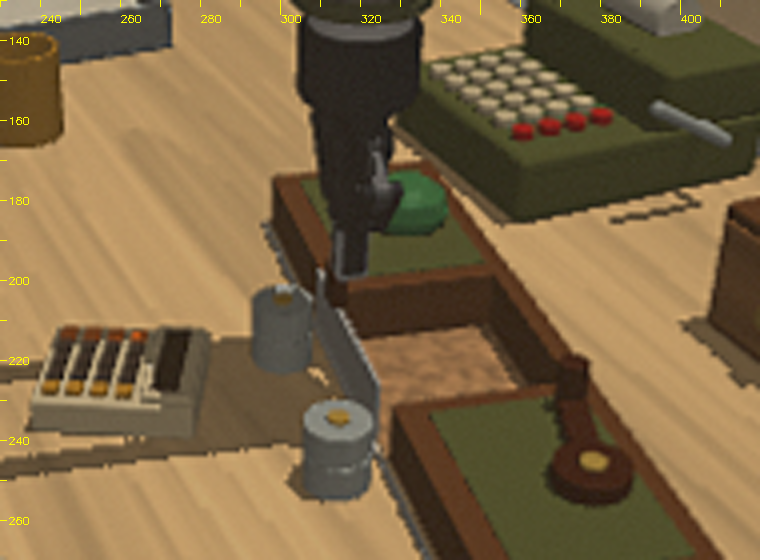

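View pics/t2.png

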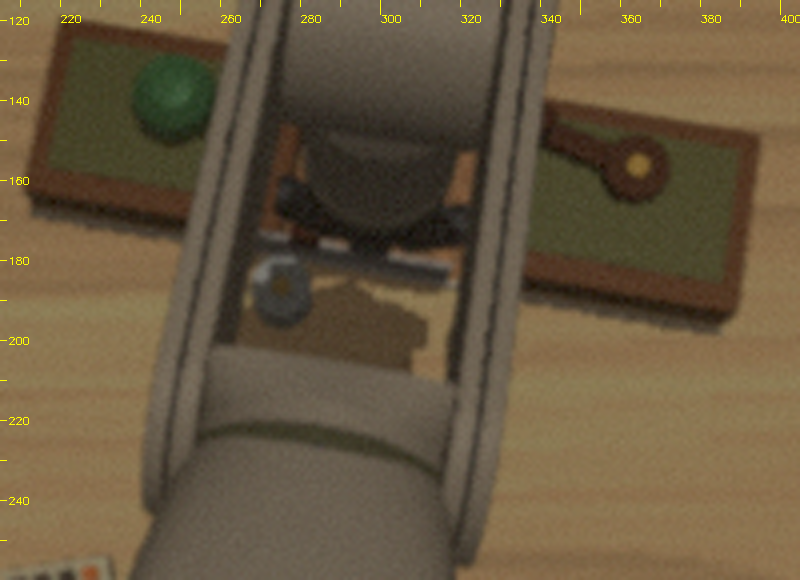

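Side view: the shut fingertip ends at (315,198), and the tab is hidden behind or next to it. Checking the tip position by projection.

```bash
python3 - <<'E'
from h import *
o=arm.observe(); print(o["t"],o["ee_pos"],o["contact_force"],o["orientation"])
s2=arm.snapshot("side");e=o["ee_pos"]
print(proj(s2,[e-[0,0,11],e-[0,0,0],e]), "tab",proj(s2,[[636.5,-10.5,64]]))
E
```

```text
2.4 [628.90237381 -53.60076852  84.58693801] [ 0.16780374 -1.09910231  1.16421374] [-1.79997454e+02 -7.63005140e-02  1.70203329e+02]
[[316.98881686 205.98613149]
 [317.11855559 202.42863654]
 [317.11855559 202.42863654]] tab [[312.50318183 200.89327648]]
```

```bash
python3 - <<'E'
from h import *
o=arm.observe(); print(o["t"],o["ee_pos"],arm.tip_extent)
s2=arm.snapshot("side");crop(s2,"s3",270,160,370,240,8)
o=arm.observe(); print(o["t"],o["ee_pos"])
E
```

```text
2.45 [630.53493395 -53.7976974   86.72565853] 11.0
2.5 [631.37902123 -53.87654797  87.81948992]
```

View pics/s3.png

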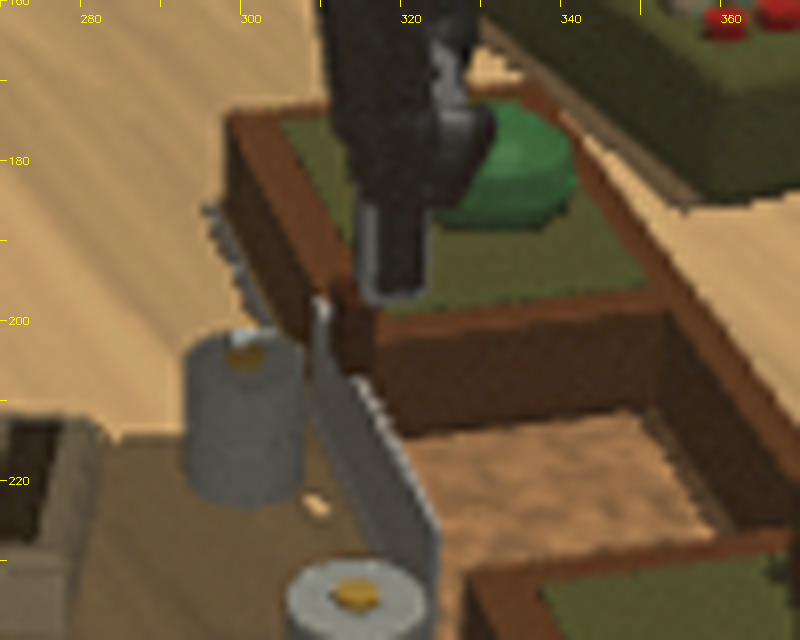

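>>> {"api": "play_rows", "payload": {
  "moves": [0, 0, 0, 0, 0, 0, 0, 0, 0, 0, 0, 0, 0, 0, 0, 0]
}}

```text
t: 2.9
ee_pos: [629.6, -53.7, 85.0]
orientation: [180.0, 0.1, 170.2]
contact_force: [-0.2, -0.4, -0.4]
gripper_width: 0.003
```

```bash
python3 - <<'E'
from h import *
o=arm.observe(); print(o["t"],o["ee_pos"],o["qpos"],o["qd"],o["contact_force"])
s2=arm.snapshot("side");crop(s2,"s4",270,160,370,240,8)
o=arm.observe(); print(o["t"],o["ee_pos"],o["qd"])
T=np.array(s2["camera_from_world"]);print("cam",-T[:3,:3].T@T[:3,3])
for z in (60,76,87,100,110): print(z,proj(s2,[[631,-54,z]]))
E
```

```text
2.9 [629.55627971 -53.69188749  85.04389095] [-9.52283943e+00  1.75688540e+01  8.75978544e+01  3.53066146e-04
  7.47817966e+01 -8.97262928e+01] [-0.04647345  0.30964756  0.3395483   0.0068076  -0.13700145 -0.05083167] [-0.24114549 -0.38725809 -0.35804529]
2.95 [629.37324313 -53.70568315  84.75728415] [-0.11636929  0.1693277   0.19640512  0.06243046 -0.02215942  0.09178269]
cam [ 233.32778373 -828.35761964  604.49790076]
60 [[317.60524551 210.23424232]]
76 [[317.7979458  205.11958649]]
87 [[317.93249517 201.55371772]]
100 [[318.09373348 197.2862922 ]]
110 [[318.21943778 193.9636704 ]]
```

View pics/s4.png

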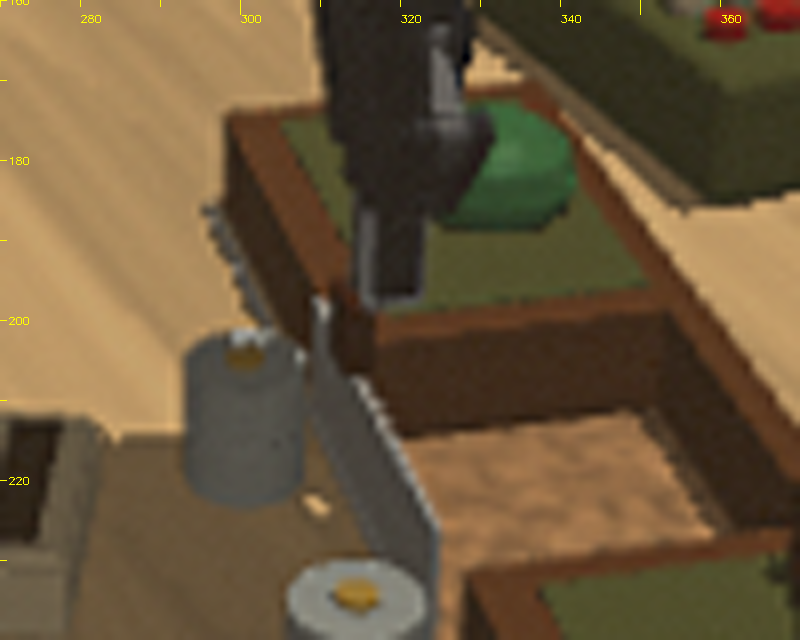

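>>> {"api": "play_rows", "payload": {
  "moves": [0, 0, 0.01, 0, 0, 0, 0.01, 0, 0, 0, 0, 0, 0, 0, 0, 0, 0, 0, 0, 0]
}}

```text
t: 3.45
ee_pos: [629.3, -53.7, 64.4]
orientation: [180.0, -0.0, 170.2]
contact_force: [0.1, -0.0, 0.5]
gripper_width: 0.004
```

```bash
python3 - <<'E'
from h import *
o=arm.observe(); print(o["t"],o["ee_pos"],o["contact_force"])
s2=arm.snapshot("side");crop(s2,"s5",270,160,370,240,8)
E
```

```text
3.45 [629.29274179 -53.72147783  64.37186039] [ 0.06466675 -0.03639593  0.50704812]
```

View pics/s5.png

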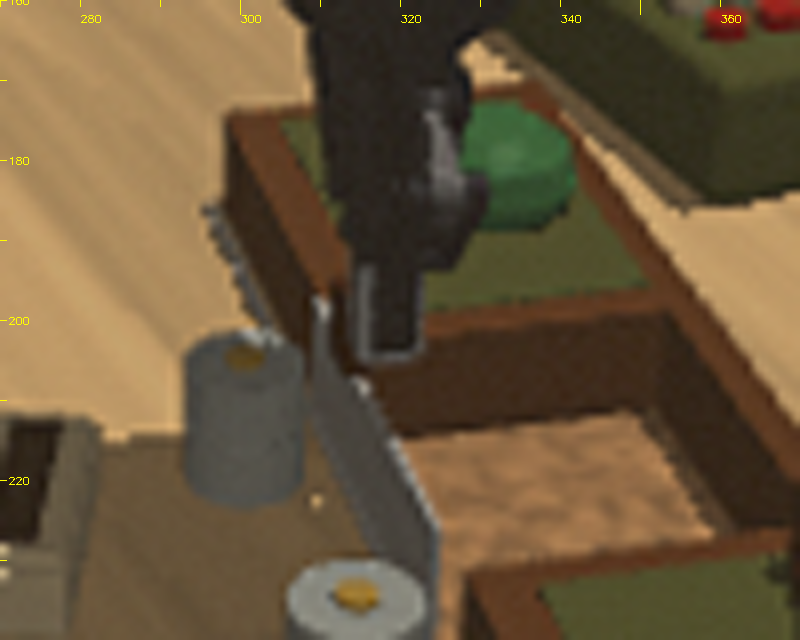

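```bash
python3 - <<'E'
from h import *
s2=arm.snapshot("side")
print(proj(s2,[[644.2,34.9,50],[617.8,-111,50],[629.3,-53.7,50],[593+10.9,7.2,48],[579.3,-136.8,48]]))
e=np.array([629.3,-53.7,0]); xh=np.array([.9856,-.1693,0]); yh=np.array([.1693,.9856,0])
for z in (53,64,76): print(z,proj(s2,[e-14.5*yh-11*xh+[0,0,z],e-14.5*yh+11*xh+[0,0,z]]).round(1).tolist())
E
```

```text
[[308.02458245 197.14005405]
 [322.65472837 225.52011526]
 [316.86602031 213.46642566]
 [299.06540763 205.18733681]
 [313.35920165 235.03860927]]
53 [[314.4, 215.9], [322.4, 214.9]]
64 [[314.5, 212.4], [322.6, 211.4]]
76 [[314.7, 208.5], [322.8, 207.5]]
```

>>> {"api": "play_rows", "payload": {
  "moves": [0, 0.01, 0, 0, 0, 0.01, 0, 0, 0, 0.01, 0, 0, 0, 0, 0, 0, 0, 0, 0, 0]
}}

```text
t: 4.05
ee_pos: [634.4, -23.5, 64.4]
orientation: [-180.0, 0.0, 170.3]
contact_force: [0.5, -0.2, 0.5]
gripper_width: -0.002
```

```bash
python3 - <<'E'
from h import *
o=arm.observe(); print(o["t"],o["ee_pos"],o["contact_force"])
s2=arm.snapshot("side");crop(s2,"s6",270,160,370,240,8)
s2=arm.snapshot("top");crop(s2,"t6",225,145,345,205,6)
E
```

```text
4.05 [634.40156124 -23.49949329  64.40956481] [ 0.49057922 -0.21136907  0.53525281]
```

View pics/s6.png

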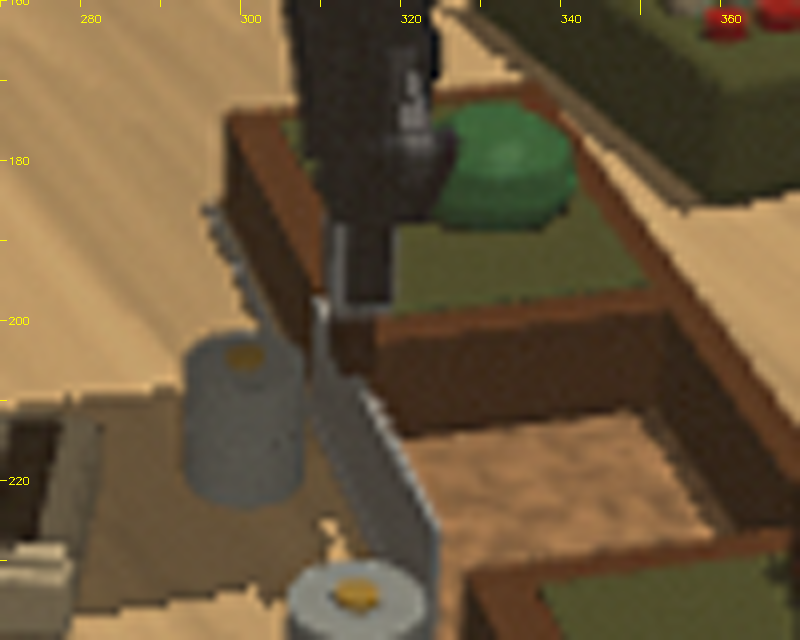

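View pics/t6.png

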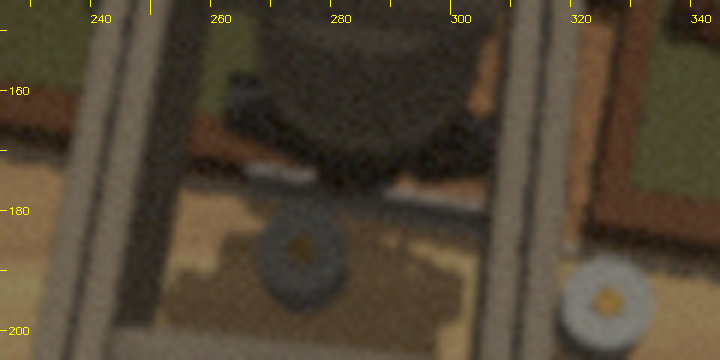

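The panel hasn't moved: the fingertip passes over the tab, so the real tip is above 79 mm with the TCP at 64 (about 15-20 mm behind the TCP, not 11 ahead). I back off, go 20 mm lower and push.

>>> {"api": "play_rows", "payload": {
  "moves": [0, -0.02, 0, 0, 0, -0.02, 0, 0, 0, 0, 0.01, 0, 0, 0, 0.01, 0, 0, 0, 0, 0, 0, 0, 0, 0]
}}

```text
t: 4.75
ee_pos: [626.9, -62.7, 43.4]
orientation: [180.0, -0.1, 170.2]
contact_force: [0.3, -0.8, -0.6]
gripper_width: 0.001
```

```bash
python3 - <<'E'
from h import *
o=arm.observe(); print(o["t"],o["ee_pos"],o["contact_force"])
s2=arm.snapshot("side");crop(s2,"s7",270,160,370,240,8)
E
```

```text
4.75 [626.86716203 -62.73899088  43.39734398] [ 0.25066563 -0.80120985 -0.64570991]
```

View pics/s7.png

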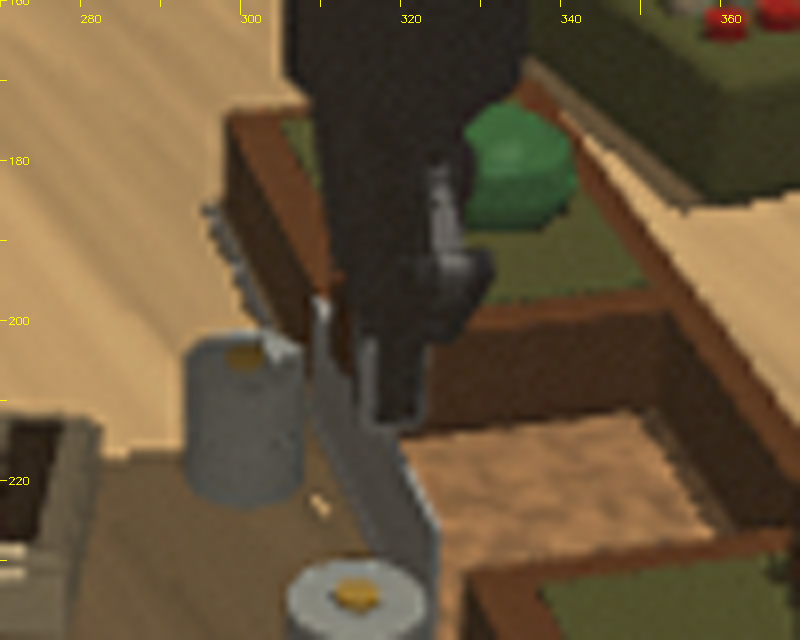

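>>> {"api": "play_rows", "payload": {
  "moves": [0, 0.012, 0, 0, 0, 0.012, 0, 0, 0, 0.012, 0, 0, 0, 0.012, 0, 0, 0, 0.012, 0, 0, 0, 0.012, 0, 0, 0, 0.012, 0, 0]
}}

```text
t: 5.5
ee_pos: [642.3, 20.2, 44.7]
orientation: [-180.0, 0.0, 170.2]
contact_force: [0.9, -2.9, 0.4]
gripper_width: -0.001
```

```bash
python3 - <<'E'
from h import *
o=arm.observe(); print(o["t"],o["ee_pos"],o["contact_force"])
s2=arm.snapshot("side");crop(s2,"s8",270,160,370,240,8)
E
```

```text
5.5 [642.30441259  20.18979239  44.68874019] [ 0.93028349 -2.86390215  0.44192638]
```

View pics/s8.png

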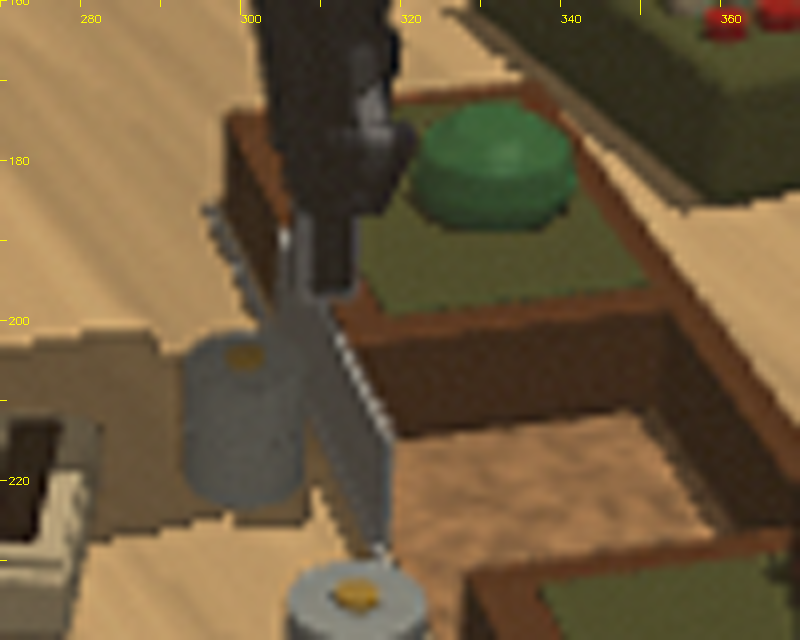

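The panel is moving at 2.9 N. I continue.

>>> {"api": "play_rows", "payload": {
  "moves": [0, 0.012, 0, 0, 0, 0.012, 0, 0, 0, 0.012, 0, 0, 0, 0.012, 0, 0, 0, 0.012, 0, 0, 0, 0.01, 0, 0]
}}

```text
t: 6.15
ee_pos: [653.9, 89.4, 44.3]
orientation: [180.0, -0.0, 170.2]
contact_force: [1.1, -2.2, 1.0]
gripper_width: 0.001
```

>>> {"api": "play_rows", "payload": {
  "moves": [0, 0.006, 0, 0, 0, 0.004, 0, 0]
}}

```text
t: 6.35
ee_pos: [655.4, 98.8, 44.3]
orientation: [-180.0, -0.0, 170.2]
contact_force: [1.0, -2.3, 0.6]
gripper_width: -0.002
```

```bash
python3 - <<'E'
from h import *
o=arm.observe(); print(o["t"],o["ee_pos"],o["contact_force"])
s2=arm.snapshot("side");crop(s2,"s9",270,160,370,240,8)
E
```

```text
6.35 [655.38591262  98.80427584  44.2699548 ] [ 0.95339179 -2.25731731  0.59749561]
```

View pics/s9.png

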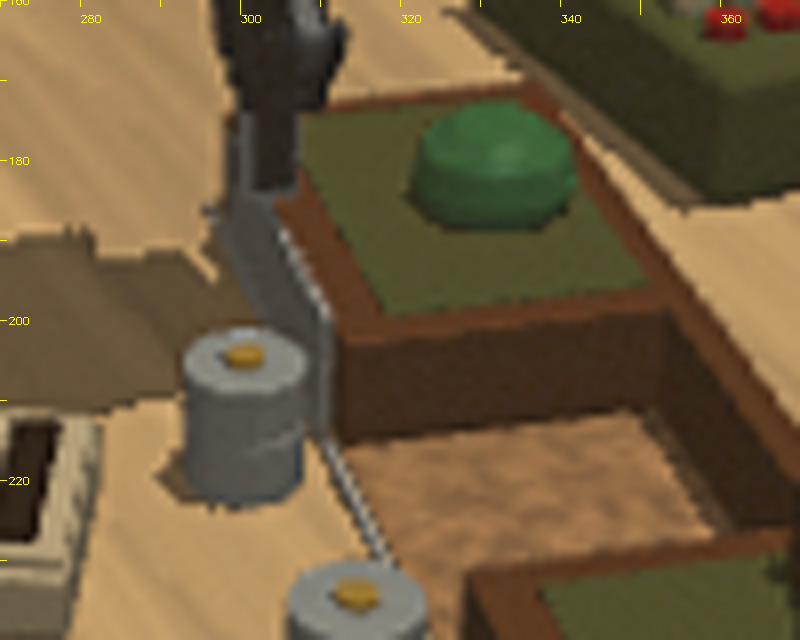

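>>> {"api": "play_rows", "payload": {
  "moves": [0, 0.004, 0, 0, 0, 0.004, 0, 0, 0, 0, 0, 0]
}}

```text
t: 6.7
ee_pos: [656.2, 104.0, 44.2]
orientation: [-179.8, -0.1, 170.2]
contact_force: [-2.7, -9.5, 1.9]
gripper_width: -0.0
```

Force rose to 9.5 N and the tool stopped short of its command, so the panel is at its end stop. I back off, lift clear and look.

>>> {"api": "play_rows", "payload": {
  "moves": [0, -0.02, 0, 0, 0, 0, -0.04, 0, 0, 0, -0.05, 0, 0.05, 0, -0.03, 0, 0.05, 0, 0, 0, 0.05, 0, 0, 0, 0.05, 0, 0, 0, 0, 0, 0, 0],
  "hand": 0.1
}}

```text
t: 7.5
ee_pos: [455.9, 119.4, 157.3]
orientation: [-180.0, -0.4, 170.3]
contact_force: [1.6, -1.0, 0.5]
gripper_width: 0.448
```

```bash
python3 - <<'E'
from h import *
o=arm.observe(); print(o["t"],o["ee_pos"],o["contact_force"],o["gripper_width"])
s2=arm.snapshot("side");cv2.imwrite("pics/s10.png",s2["pixels"])
s=arm.snapshot("top");cv2.imwrite("pics/t10.png",s["pixels"])
E
```

```text
7.5 [455.89492022 119.35295799 157.28189631] [ 1.58716701 -0.98855704  0.54050621] 0.44759337904731833
```

View pics/s10.png

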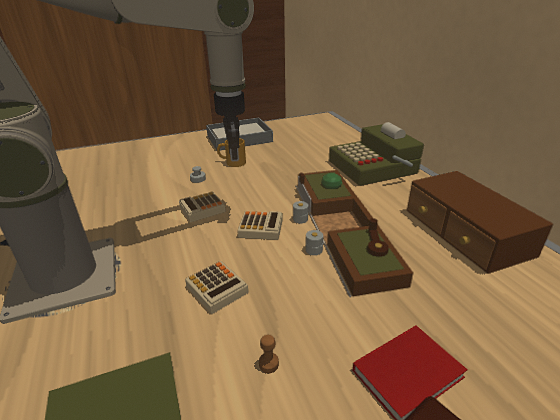

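View pics/t10.png

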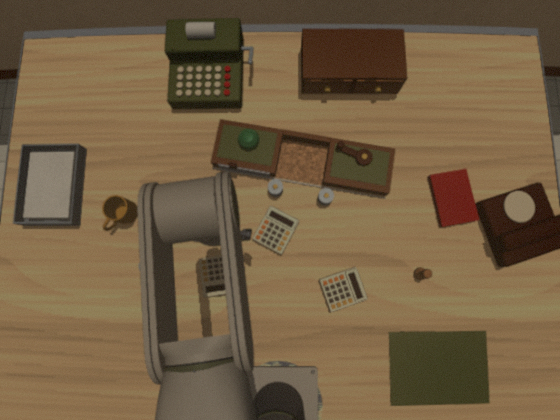

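Panel looks open (top (233,165)). Now I measure the panel tab, and the true tip height relative to the reported TCP.

```bash
python3 - <<'E'
from h import *
o=arm.observe(); e=o["ee_pos"];print(o["t"],e)
s2=arm.snapshot("side");crop(s2,"s11",200,85,275,180,6)
s=arm.snapshot("top");crop(s,"t11",205,115,305,265,4)
for d in (-11,0,10,20,30,62,90,120): print(d,proj(s2,[e+[0,0,d]]).round(1).tolist(),proj(s,[e+[0,0,d]]).round(1).tolist())
E
```

```text
7.6 [462.2347255  118.9921214  160.09782255]
-11 [[236.3, 165.2]] [[229.4, 233.5]]
0 [[236.0, 161.6]] [[228.8, 233.1]]
10 [[235.7, 158.3]] [[228.2, 232.7]]
20 [[235.4, 154.9]] [[227.6, 232.3]]
30 [[235.1, 151.5]] [[226.9, 231.9]]
62 [[234.1, 140.4]] [[224.8, 230.5]]
90 [[233.2, 130.3]] [[222.9, 229.2]]
120 [[232.2, 119.2]] [[220.6, 227.7]]
```

View pics/s11.png

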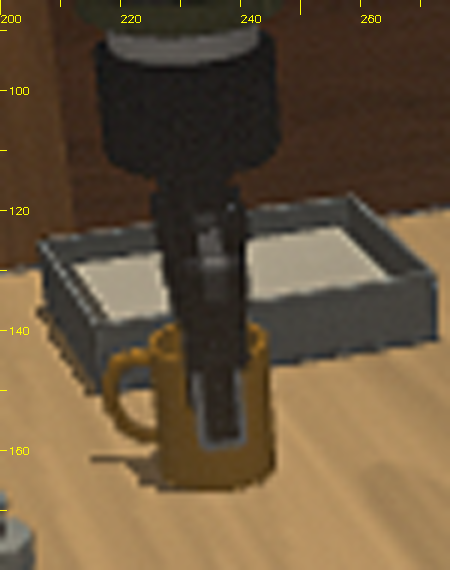

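View pics/t11.png

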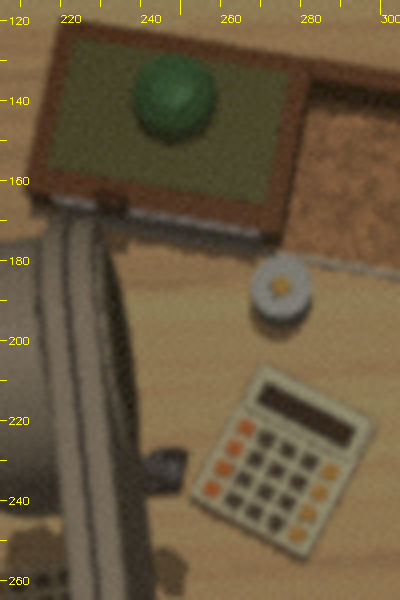

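The panel now lies along the left wing, tab at top (234,165). The visible tip is about 20 mm above the reported TCP, so I'll set pushing height by picture and force. Next I turn the gripper parallel to the calculator's left side.

>>> {"api": "play_rows", "payload": {
  "moves": [0, 0, 0, 8.5, 0, 0, 0, 8.5, 0, 0, 0, 8.5, 0, 0, 0, 8.5, 0, 0, 0, 8.5, 0, 0, 0, 8.5, 0, 0, 0, 8.5, 0, 0, 0, 8.5],
  "hand": -0.18
}}

```text
t: 8.5
ee_pos: [465.0, 118.7, 160.4]
orientation: [180.0, -0.0, 101.8]
contact_force: [-0.3, 0.1, -0.2]
gripper_width: 0.585
```

>>> {"api": "play_rows", "payload": {
  "moves": [0, 0, 0, 8.5, 0, 0, 0, 8.5, 0, 0, 0, 8.5, 0, 0, 0, 8.5, 0, 0, 0, 6.2, 0, 0, 0, 0]
}}

```text
t: 9.1
ee_pos: [464.8, 118.8, 160.3]
orientation: [180.0, -0.0, 61.9]
contact_force: [0.3, -0.4, 1.5]
gripper_width: 0.586
```

```bash
python3 - <<'E'
from h import *
o=arm.observe(); e=o["ee_pos"];print(o["t"],e,o["orientation"],o["contact_force"],o["gripper_width"])
s=arm.snapshot("top")
print(plane(s,[(205+112/4,115+202/4)],79))
E
```

```text
9.1 [464.79059794 118.76096897 160.3405008 ] [ 1.79990192e+02 -1.75838190e-02  6.18553641e+01] [ 0.29061047 -0.39458572  1.45212088] 0.5859990375648654
[[658.31626306 123.79514294  79.        ]]
```

Tab displacement is 136 mm, which puts the panel at about 160 mm: fully open. I move beside the calculator's left side and descend.

>>> {"api": "play_rows", "payload": {
  "moves": [-0.005, 0.036, 0, 0, -0.005, 0.035, 0, 0, 0, 0, 0.045, 0, 0, 0, 0.045, 0, 0, 0, 0.04, 0, 0, 0, 0.02, 0, 0, 0, 0, 0, 0, 0, 0, 0]
}}

```text
t: 9.95
ee_pos: [521.9, 76.7, 10.5]
orientation: [-180.0, 0.0, 62.1]
contact_force: [0.4, 0.4, 1.3]
gripper_width: 0.588
```

```bash
python3 - <<'E'
from h import *
o=arm.observe(); e=o["ee_pos"];print(o["t"],e,o["contact_force"])
s2=arm.snapshot("side");crop(s2,"s12",200,140,330,250,6)
s=arm.snapshot("top");crop(s,"t12",225,165,345,265,6)
E
```

```text
9.95 [521.92837569  76.74671622  10.50905076] [0.37524391 0.40520689 1.32327853]
```

View pics/s12.png

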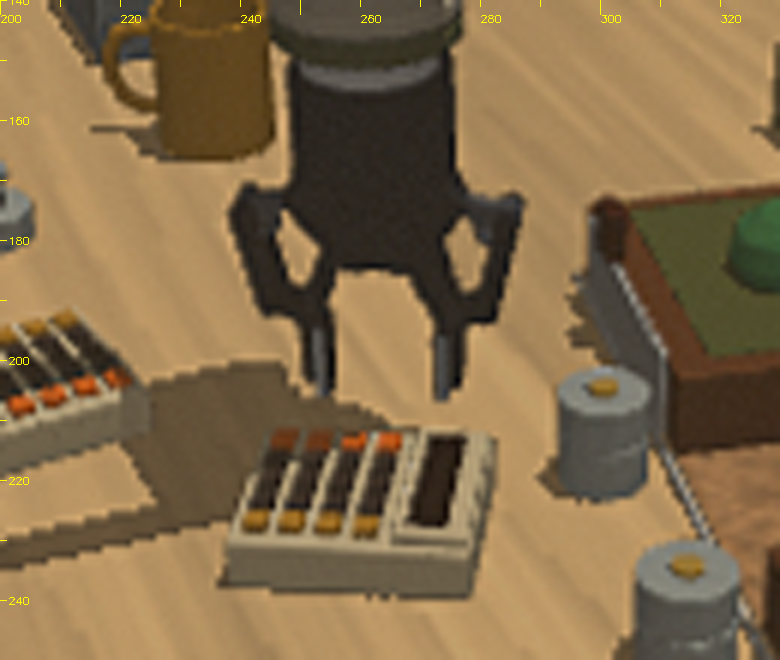

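View pics/t12.png

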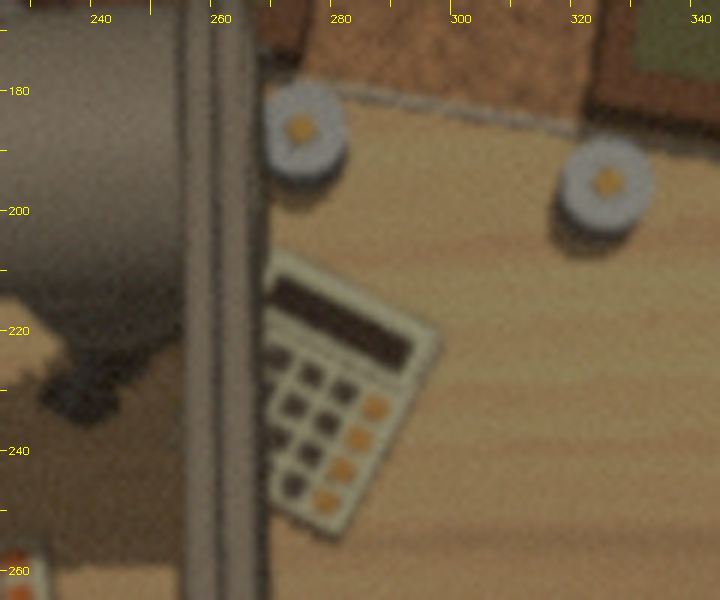

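```bash
python3 - <<'E'
from h import *
s2=arm.snapshot("side"); e=np.array([521.9,76.7,0]); ty=np.array([.883,-.469,0]); tx=np.array([.469,.883,0])
for z in (0,10,20,30,40):
    print(z,proj(s2,[e-32*ty-11*tx+[0,0,z],e+32*ty-11*tx+[0,0,z],e-39*ty-11*tx+[0,0,z],e+39*ty-11*tx+[0,0,z]]).round(1).tolist())
E
```

```text
0 [[252.5, 215.0], [274.2, 216.1], [250.1, 214.9], [276.6, 216.2]]
10 [[252.3, 212.1], [274.1, 213.2], [249.9, 212.0], [276.5, 213.3]]
20 [[252.1, 209.2], [274.0, 210.2], [249.7, 209.1], [276.4, 210.3]]
30 [[251.9, 206.3], [273.9, 207.3], [249.5, 206.2], [276.3, 207.4]]
40 [[251.7, 203.3], [273.8, 204.3], [249.3, 203.2], [276.2, 204.4]]
```

Side view: fingertips at (253,206) and (274,206), which back-project to about 31 mm height at the expected places (TCP plus 20). I lower 19 mm, approach and push square to the side until flush.

>>> {"api": "play_rows", "payload": {
  "moves": [0, 0, 0.01, 0, 0, 0, 0.009, 0, 0, 0, 0, 0, -0.005, 0, 0, 0, -0.005, 0, 0, 0, 0, 0, 0, 0]
}}

```text
t: 10.7
ee_pos: [516.4, 67.4, -8.8]
orientation: [180.0, 0.0, 62.0]
contact_force: [0.4, -0.0, 0.2]
gripper_width: 0.59
```

```bash
python3 - <<'E'
from h import *
o=arm.observe(); e=o["ee_pos"];print(o["t"],e,o["contact_force"])
s2=arm.snapshot("side");crop(s2,"s13",200,140,330,250,6)
E
```

```text
10.7 [516.4132298   67.43953692  -8.76006517] [ 0.44923376 -0.03365606  0.19148079]
```

View pics/s13.png

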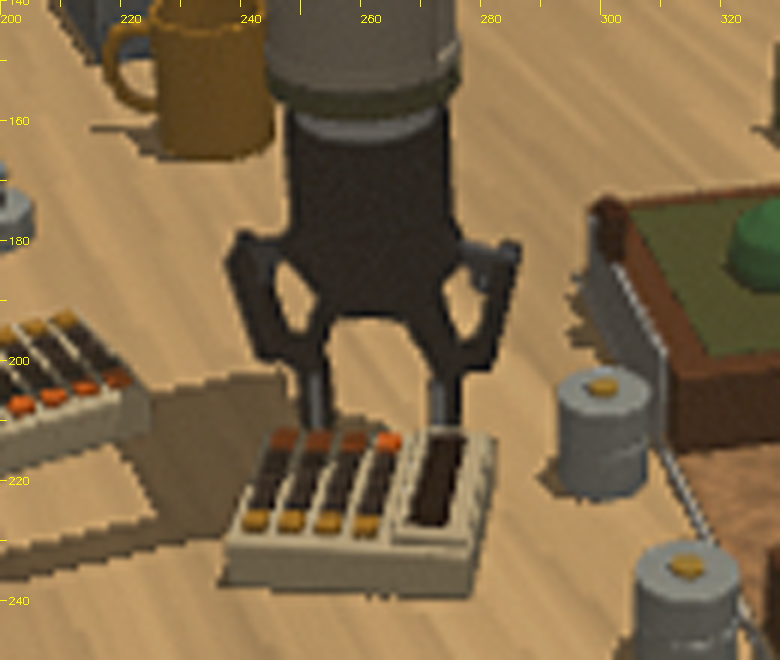

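>>> {"api": "play_rows", "payload": {
  "moves": [-0.004, 0, 0, 0, -0.004, 0, 0, 0, -0.003, 0, 0, 0, -0.003, 0, 0, 0, -0.003, 0, 0, 0, 0, 0, 0, 0]
}}

```text
t: 11.35
ee_pos: [508.5, 52.7, -8.8]
orientation: [180.0, 0.0, 62.0]
contact_force: [0.5, 0.1, -0.7]
gripper_width: 0.588
```

```bash
python3 - <<'E'
from h import *
o=arm.observe(); e=o["ee_pos"];print(o["t"],e,o["contact_force"])
s2=arm.snapshot("side");crop(s2,"s14",200,140,330,250,6)
E
```

```text
11.35 [508.5401047   52.71491304  -8.83929246] [ 0.53401545  0.10673915 -0.74381748]
```

View pics/s14.png

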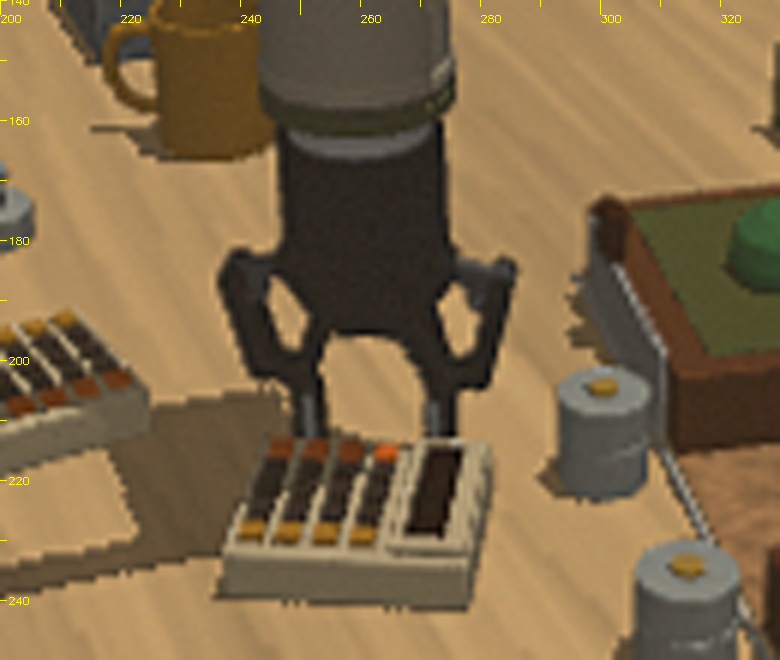

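Contact made, the calculator moved and stays flat. Now the push turns it 18° to the gate's direction.

>>> {"api": "play_rows", "payload": {
  "moves": [-0.003, 0, 0, -1.3, -0.003, 0, 0, -1.3, -0.003, 0, 0, -1.3, -0.003, 0, 0, -1.3, -0.003, 0, 0, -1.3, -0.003, 0, 0, -1.3, -0.003, 0, 0, -1.3]
}}

```text
t: 12.1
ee_pos: [500.0, 33.6, -8.9]
orientation: [-180.0, 0.0, 71.2]
contact_force: [-0.1, 2.0, 0.9]
gripper_width: 0.59
```

>>> {"api": "play_rows", "payload": {
  "moves": [-0.003, 0, 0, -1.3, -0.003, 0, 0, -1.3, -0.003, 0, 0, -1.3, -0.003, 0, 0, -1.3, -0.003, 0, 0, -1.3, -0.002, 0, 0, -1.3, -0.002, 0, 0, -1.35, 0, 0, 0, 0]
}}

```text
t: 12.9
ee_pos: [495.1, 15.2, -8.9]
orientation: [180.0, 0.0, 80.3]
contact_force: [-0.2, 0.1, 0.3]
gripper_width: 0.59
```

```bash
python3 - <<'E'
from h import *
o=arm.observe(); e=o["ee_pos"];print(o["t"],e,o["orientation"],o["contact_force"])
s2=arm.snapshot("side");crop(s2,"s15",200,140,330,250,6)
s=arm.snapshot("top");crop(s,"t15",225,165,345,265,6)
E
```

```text
12.9 [495.06828734  15.18350925  -8.89585908] [1.79993635e+02 2.23748118e-02 8.03084299e+01] [-0.23853268  0.10815512  0.30815357]
```

View pics/s15.png

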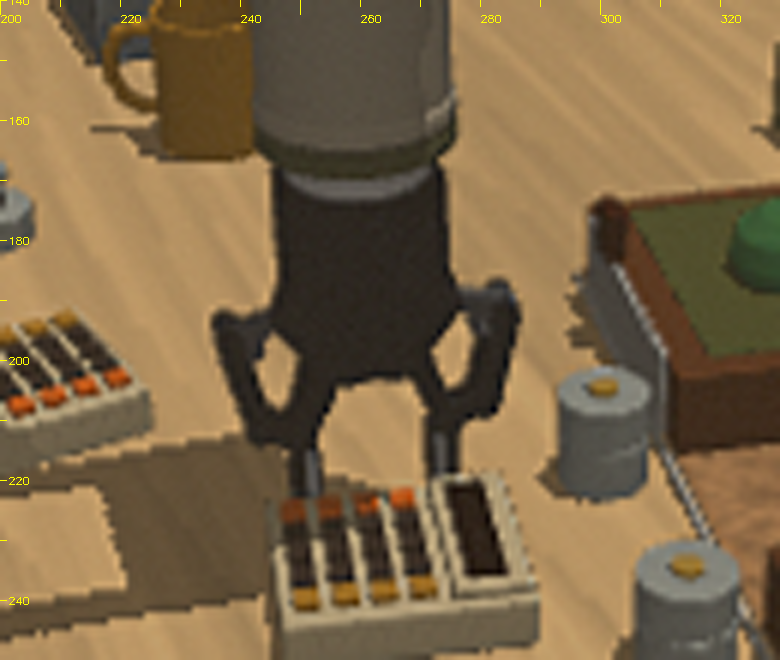

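View pics/t15.png

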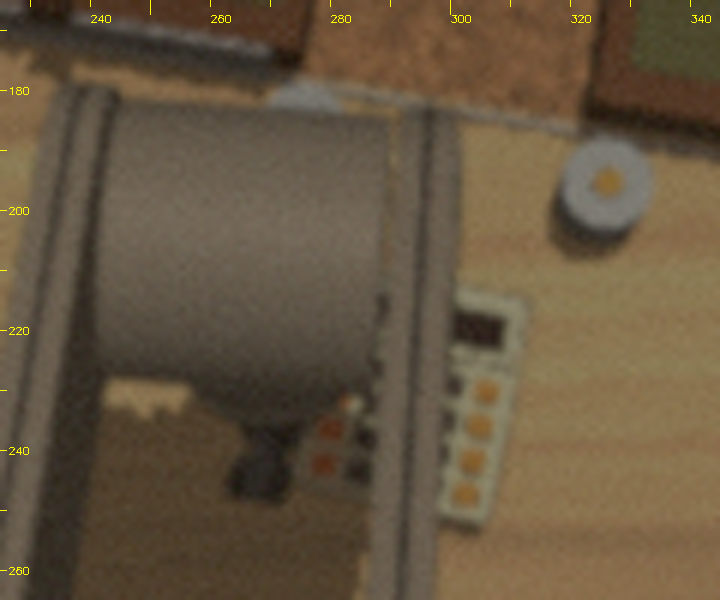

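Calculator now parallel to the gate. I back off to the left, lift and look with a clear top view.

>>> {"api": "play_rows", "payload": {
  "moves": [0.02, 0, 0, 0, 0.01, 0, -0.03, 0, 0.02, 0, -0.045, 0, 0.03, 0, -0.035, 0, 0.049, 0, 0, 0, 0.049, 0, 0, 0, 0.049, 0, 0, 0, 0.049, 0, 0, 0]
}}

```text
t: 13.8
ee_pos: [542.1, 289.5, 101.3]
orientation: [180.0, 0.0, 80.2]
contact_force: [1.3, -0.7, -0.8]
gripper_width: 0.592
```

```bash
python3 - <<'E'
from h import *
o=arm.observe(); e=o["ee_pos"];print(o["t"],e,o["orientation"],o["contact_force"])
s=arm.snapshot("top");crop(s,"t16",225,145,345,265,5)
E
```

```text
13.8 [542.08333763 289.52506882 101.2616346 ] [1.79953244e+02 5.21619041e-03 8.02292802e+01] [ 1.28472364 -0.71000229 -0.78202481]
```

View pics/t16.png

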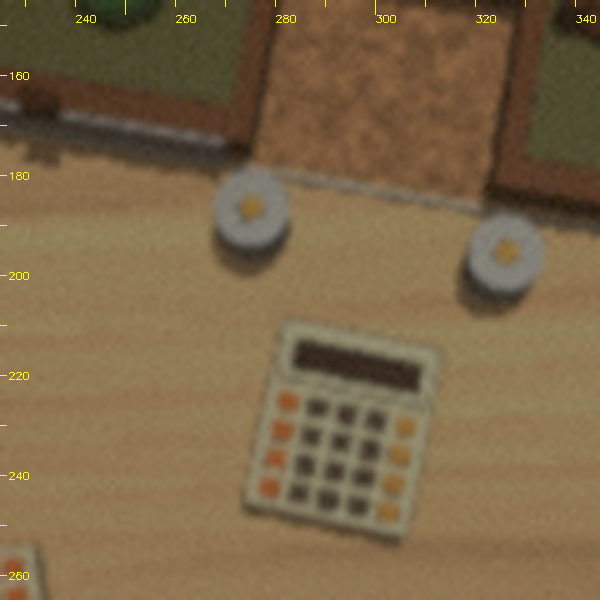

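```bash
cat >> h.py <<'E'
def masks(s,win,seed):
    x0,y0,x1,y1=win; sub=s["pixels"][y0:y1,x0:x1]
    big=cv2.resize(sub,None,fx=4,fy=4,interpolation=cv2.INTER_CUBIC); h=cv2.cvtColor(big,cv2.COLOR_BGR2HSV)
    m=((h[...,1]<85)&(h[...,2]>95)).astype(np.uint8); m=cv2.morphologyEx(m,cv2.MORPH_CLOSE,np.ones((25,25),np.uint8))
    m=cv2.morphologyEx(m,cv2.MORPH_OPEN,np.ones((9,9),np.uint8))
    cs,_=cv2.findContours(m,cv2.RETR_EXTERNAL,cv2.CHAIN_APPROX_NONE)
    return [((c.reshape(-1,2)+.5)/4-.5+[x0,y0]).astype(np.float32) for c in cs if cv2.contourArea(c)>1500]
TH=np.deg2rad(-9.75)
XH=np.array([np.cos(TH),np.sin(TH)]); YH=np.array([-np.sin(TH),np.cos(TH)])
def togate(p,Og): d=np.array(p)[...,:2]-Og; return np.c_[d@XH,d@YH]
E
python3 - <<'E'
from h import *
s=arm.snapshot("top")
w=[]
for win in ((262,172,290,205),(312,180,342,212)):
    for c in masks(s,win,0):
        P=plane(s,c.reshape(-1,2),48)[:,:2].astype(np.float32); print("w?",cv2.minEnclosingCircle(P), P.min(0),P.max(0), len(c))
b=masks(s,(265,202,322,262),0)
for c in b:
    P=plane(s,c.reshape(-1,2),27)[:,:2].astype(np.float32); r=cv2.minAreaRect(P); print("calc",r)
    q=P.copy()
# display
sub=cv2.resize(s["pixels"][205:262,265:322],None,fx=4,fy=4,interpolation=cv2.INTER_CUBIC)
g=sub.max(2); m=(g<85).astype(np.uint8); cs,_=cv2.findContours(m,cv2.RETR_EXTERNAL,cv2.CHAIN_APPROX_NONE); k=max(cs,key=cv2.contourArea)
D=plane(s,(k.reshape(-1,2)+.5)/4-.5+[265,205],32)[:,:2].astype(np.float32); print("disp",cv2.minAreaRect(D))
# screws
for win in ((262,172,290,205),(312,180,342,212)):
    x0,y0,x1,y1=win; h=cv2.cvtColor(s["pixels"][y0:y1,x0:x1],cv2.COLOR_BGR2HSV)
    m=((h[...,1]>110)&(h[...,2]>110)&(abs(np.arange(x0,x1)[None,:]-(275 if x0<300 else 326))<6)&(abs(np.arange(y0,y1)[:,None]-(187 if x0<300 else 195.5))<6))
    v,u=np.nonzero(m); print("screw",u.mean()+x0,v.mean()+y0,len(u),plane(s,[(u.mean()+x0,v.mean()+y0)],50))
E
```

```text
w? ((610.780517578125, -1.8410453796386719), 34.29776382446289) [585.49634  -32.946777] [631.86475   30.089224] 253
w? ((584.4052734375, -131.43785095214844), 29.020429611206055) [ 559.6311  -158.27309] [ 607.75604 -113.06533] 212
calc ((484.8545227050781, -44.29035949707031), (95.79722595214844, 111.16510772705078), 77.86241149902344)
disp ((517.9673461914062, -51.34405517578125), (71.27306365966797, 16.43609046936035), 77.63868713378906)
screw 274.61538461538464 186.3846153846154 13 [[605.22216647   8.77870436  50.        ]]
screw 325.8181818181818 194.8181818181818 11 [[ 580.85478882 -135.2933173    50.        ]]
```

Calculator yaw is -12.2°, gate -9.7°. In the gate frame its centre is at x ≈ -110, y ≈ +0.4 mm, so laterally good. A flush push from the rear will take out the 2.5°. I go behind it.

>>> {"api": "play_rows", "payload": {
  "moves": [-0.0424, -0.0112, 0, 0, -0.0424, -0.0112, 0, 0, -0.0424, -0.0112, 0, 0, -0.0424, -0.0112, 0, 0, -0.0424, -0.0112, 0, 0, -0.0424, -0.0112, 0, 0, -0.0424, -0.0112, 0, 0, -0.0424, -0.0112, 0, 0],
  "hand": 0.06
}}

```text
t: 14.7
ee_pos: [395.0, -33.2, 101.1]
orientation: [180.0, 0.0, 80.2]
contact_force: [0.7, -1.1, 1.0]
gripper_width: 0.471
```

>>> {"api": "play_rows", "payload": {
  "moves": [0, 0, 0, -8.5, 0, 0, 0, -8.5, 0, 0, 0, -8.5, 0, 0, 0, -8.5, 0, 0, 0, -8.5, 0, 0, 0, -8.5, 0, 0, 0, -8.5, 0, 0, 0, -8.5]
}}

```text
t: 15.5
ee_pos: [395.8, -31.9, 101.0]
orientation: [-180.0, 0.0, 148.6]
contact_force: [0.6, -1.0, -1.2]
gripper_width: 0.468
```

>>> {"api": "play_rows", "payload": {
  "moves": [0, 0, 0, -8.5, 0, 0, 0, -8.5, 0, 0, 0, -5, 0, 0, 0, 0, 0, 0, 0, 0]
}}

```text
t: 16.0
ee_pos: [396.0, -31.8, 101.1]
orientation: [-180.0, 0.0, 170.1]
contact_force: [-0.7, 0.0, 0.0]
gripper_width: 0.473
```

>>> {"api": "play_rows", "payload": {
  "moves": [0, 0.0025, 0.04, 0, 0, 0, 0.04, 0, 0, 0, 0.025, 0, 0, 0, 0, 0, 0, 0, 0, 0]
}}

```text
t: 16.5
ee_pos: [396.3, -29.1, -3.6]
orientation: [-180.0, -0.1, 170.2]
contact_force: [0.2, 0.3, -0.4]
gripper_width: 0.472
```

```bash
python3 - <<'E'
from h import *
o=arm.observe(); e=o["ee_pos"];print(o["t"],e,o["orientation"],o["contact_force"])
s2=arm.snapshot("side");crop(s2,"s17",190,160,330,270,5)
for z in (0,10,20,30): print(z,proj(s2,[[e[0]-.169*20,e[1]-.985*20,z],[e[0]-.169*34,e[1]-.985*34,z]]).round(1).tolist())
E
```

```text
16.5 [396.25863191 -29.08658383  -3.55907995] [-1.79997388e+02 -6.02409075e-02  1.70164536e+02] [ 0.23013902  0.26770219 -0.3740349 ]
0 [[232.6, 248.2], [233.1, 251.5]]
10 [[232.3, 245.1], [232.8, 248.4]]
20 [[231.9, 242.0], [232.5, 245.2]]
30 [[231.6, 238.8], [232.1, 242.1]]
```

View pics/s17.png

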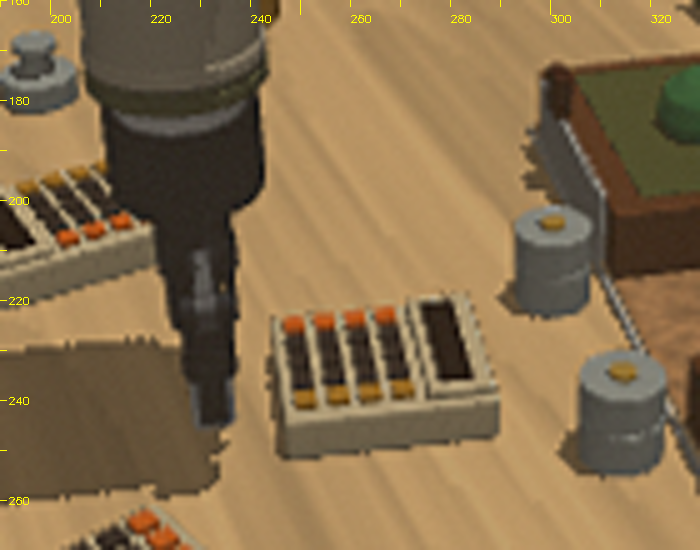

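Tip at side (232,245), height about 18 mm, behind the rear end. I narrow the fingers a little so the knuckles clear the weights, then approach and start the flush rear push.

>>> {"api": "play_rows", "payload": {
  "moves": [0, 0, 0, 0, -0.008, 0, 0, 0, -0.007, 0, 0, 0, -0.004, 0, 0, 0, -0.003, 0, 0, 0, -0.003, 0, 0, 0, -0.003, 0, 0, 0, -0.003, 0, 0, 0],
  "hand": 0.35
}}

```text
t: 17.35
ee_pos: [426.7, -34.3, -4.2]
orientation: [-180.0, -0.1, 170.2]
contact_force: [-2.0, -0.2, 0.8]
gripper_width: 0.324
```

>>> {"api": "play_rows", "payload": {
  "moves": [-0.003, 0, 0, 0, -0.003, 0, 0, 0, -0.003, 0, 0, 0, 0, 0, 0, 0]
}}

```text
t: 17.75
ee_pos: [436.5, -35.9, -3.7]
orientation: [180.0, 0.0, 170.3]
contact_force: [0.1, 0.2, 0.4]
gripper_width: 0.323
```

```bash
python3 - <<'E'
from h import *
o=arm.observe(); e=o["ee_pos"];print(o["t"],e,o["orientation"],o["contact_force"],o["gripper_width"])
s2=arm.snapshot("side");crop(s2,"s18",200,160,340,270,5)
s=arm.snapshot("top");crop(s,"t18",225,145,345,265,5)
E
```

```text
17.75 [436.51672902 -35.89690422  -3.74290003] [1.79998391e+02 3.89537710e-02 1.70251761e+02] [0.13295741 0.22122712 0.41987764] 0.32263412289809307
```

View pics/s18.png

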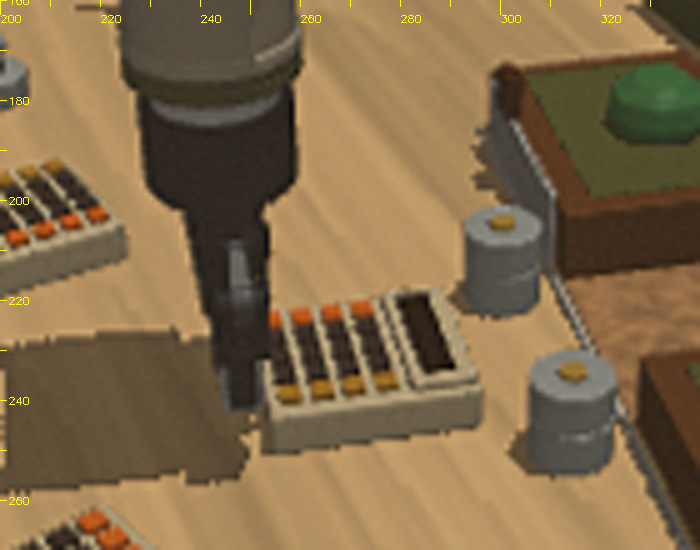

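View pics/t18.png

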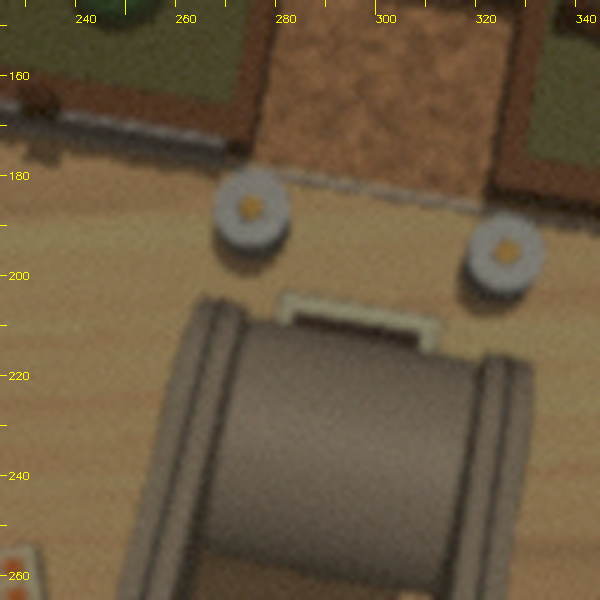

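```bash
cat >> h.py <<'E'
OG=np.array([593.0,-63.3])
def front(s,win):
    x0,y0,x1,y1=win
    big=cv2.resize(s["pixels"][y0:y1,x0:x1],None,fx=4,fy=4,interpolation=cv2.INTER_CUBIC).astype(int)
    h=cv2.cvtColor(big.clip(0,255).astype(np.uint8),cv2.COLOR_BGR2HSV)
    m=((h[...,1]<95)&(h[...,2]>112)).astype(np.uint8)
    cs,_=cv2.findContours(m,cv2.RETR_EXTERNAL,cv2.CHAIN_APPROX_NONE); k=max(cs,key=cv2.contourArea).reshape(-1,2)
    P=plane(s,(k+.5)/4-.5+[x0,y0],32); return togate(P,OG)
E
python3 - <<'E'
from h import *
s=arm.snapshot("top"); G=front(s,(272,198,318,214))
print("y",G[:,1].min(),G[:,1].max(),"x",G[:,0].max())
for a,b in ((-45,-30),(-30,-10),(-10,10),(10,30),(30,45)):
    k=(G[:,1]>a)&(G[:,1]<b); print(a,b,G[k,0].max() if k.any() else None)
E
```

```text
y -48.30891044536636 51.19417548631132 x -37.88087526579297
-45 -30 -39.061055110002464
-30 -10 -38.73538462028315
-10 10 -38.67385006034471
10 30 -37.88087526579297
30 45 -38.505287355813884
```

Front edge seen at top (279,204)-(312,209): square to the gate within about 0.5°, centre +1.4 mm left (clearance ±3). I continue with a hint of rightward drift.

>>> {"api": "play_rows", "payload": {
  "moves": [-0.003, -0.0003, 0, 0, -0.003, -0.0003, 0, 0, -0.003, -0.0003, 0, 0, -0.003, -0.0003, 0, 0, -0.003, 0, 0, 0, -0.003, 0, 0, 0, -0.003, 0, 0, 0, -0.003, 0, 0, 0]
}}

```text
t: 18.7
ee_pos: [459.6, -41.1, -3.9]
orientation: [-180.0, -0.0, 170.2]
contact_force: [-3.1, 0.4, 1.7]
gripper_width: 0.327
```

```bash
python3 - <<'E'
from h import *
o=arm.observe(); e=o["ee_pos"];print(o["t"],e,o["orientation"],o["contact_force"],o["gripper_width"])
s=arm.snapshot("top");crop(s,"t19",255,165,345,235,7)
G=front(s,(281,188,314,208))
for a,b in ((-45,-30),(-30,-10),(-10,10),(10,30),(30,45)):
    k=(G[:,1]>a)&(G[:,1]<b); print(a,b,G[k,0].max() if k.any() else None)
s2=arm.snapshot("side");crop(s2,"s19",220,160,360,270,5)
E
```

```text
18.7 [459.59883219 -41.10950521  -3.90672139] [-1.79998542e+02 -3.26825596e-03  1.70248384e+02] [-3.12388807  0.37334423  1.67070365] 0.3267365388093662
-45 -30 -14.290143128062281
-30 -10 -14.549109089574127
-10 10 -14.231466985987701
10 30 -15.214715518235307
30 45 -14.389489653501883
```

View pics/t19.png

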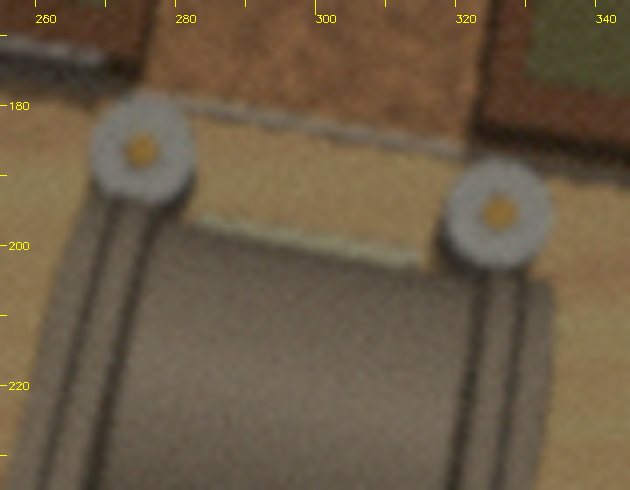

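View pics/s19.png

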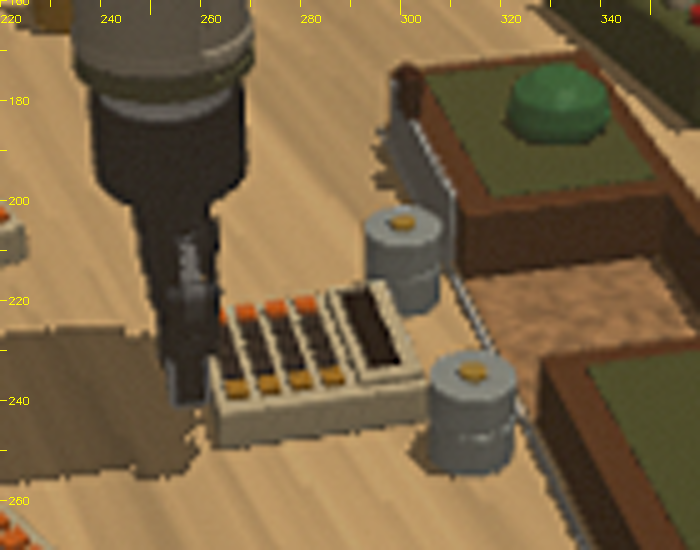

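Front end is entering the gap evenly (top (282,196) to (314,202)), square and slightly left. I push on gently, watching the force.

>>> {"api": "play_rows", "payload": {
  "moves": [-0.0025, -0.0004, 0, 0, -0.0025, -0.0004, 0, 0, -0.0025, -0.0003, 0, 0, -0.0025, 0, 0, 0, -0.0025, 0, 0, 0, -0.0025, 0, 0, 0, -0.0025, 0, 0, 0, -0.0025, 0, 0, 0]
}}

```text
t: 19.6
ee_pos: [479.1, -45.6, -3.9]
orientation: [-180.0, -0.0, 170.2]
contact_force: [-1.7, 0.4, -0.9]
gripper_width: 0.324
```

>>> {"api": "play_rows", "payload": {
  "moves": [-0.003, 0, 0, 0, -0.003, 0, 0, 0, -0.003, 0, 0, 0, -0.003, 0, 0, 0, -0.003, 0, 0, 0, -0.003, 0, 0, 0]
}}

```text
t: 20.2
ee_pos: [496.9, -48.6, -3.9]
orientation: [-180.0, 0.0, 170.2]
contact_force: [-1.7, -0.2, -0.8]
gripper_width: 0.322
```

```bash
python3 - <<'E'
from h import *
o=arm.observe(); e=o["ee_pos"];print(o["t"],e,o["orientation"],o["contact_force"],o["gripper_width"],togate(e[None],OG))
s=arm.snapshot("top");crop(s,"t20",255,155,345,225,7)
s2=arm.snapshot("side");crop(s2,"s20",220,160,360,270,5)
E
```

```text
20.2 [496.88780981 -48.6435158   -3.90448642] [-1.79998382e+02  4.28167008e-04  1.70248963e+02] [-1.74432816 -0.15353941 -0.78794747] 0.3217610008608004 [[-97.20601971  -1.83176491]]
```

View pics/t20.png

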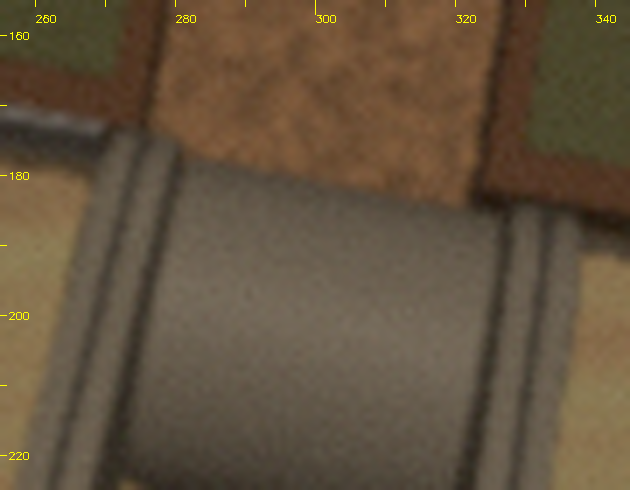

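View pics/s20.png

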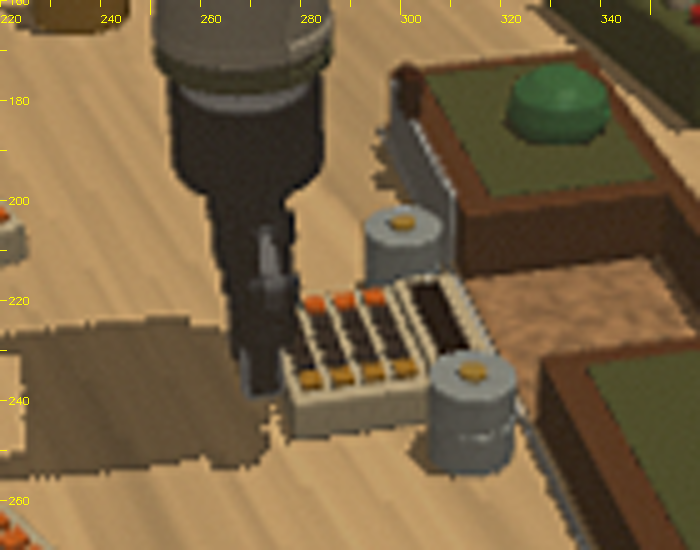

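Through the gap, low force (1.7 N), flat. I continue in short calls towards home, 135 mm to go.

>>> {"api": "play_rows", "payload": {
  "moves": [-0.003, 0, 0, 0, -0.003, 0, 0, 0, -0.003, 0, 0, 0, -0.003, 0, 0, 0, -0.003, 0, 0, 0, -0.003, 0, 0, 0, -0.003, 0, 0, 0, -0.003, 0, 0, 0]
}}

```text
t: 21.1
ee_pos: [520.5, -52.7, -3.9]
orientation: [-180.0, -0.0, 170.2]
contact_force: [-3.5, 0.7, 2.2]
gripper_width: 0.329
```

>>> {"api": "play_rows", "payload": {
  "moves": [-0.003, 0, 0, 0, -0.003, 0, 0, 0, -0.003, 0, 0, 0, -0.003, 0, 0, 0, -0.003, 0, 0, 0, -0.003, 0, 0, 0, -0.003, 0, 0, 0, -0.003, 0, 0, 0]
}}

```text
t: 21.9
ee_pos: [544.2, -56.8, -3.9]
orientation: [-180.0, 0.0, 170.2]
contact_force: [-3.9, 0.3, 2.2]
gripper_width: 0.324
```

```bash
python3 - <<'E'
from h import *
o=arm.observe(); e=o["ee_pos"];print(o["t"],e,o["orientation"],o["contact_force"],o["gripper_width"],togate(e[None],OG))
s2=arm.snapshot("side");crop(s2,"s21",230,150,370,260,5)
E
```

```text
21.9 [544.20579742 -56.7665993   -3.8601346 ] [-1.79999685e+02  2.44082281e-03  1.70249040e+02] [-3.94571916  0.33399986  2.18934503] 0.3236105963621029 [[-49.19585017  -1.82424135]]
```

View pics/s21.png

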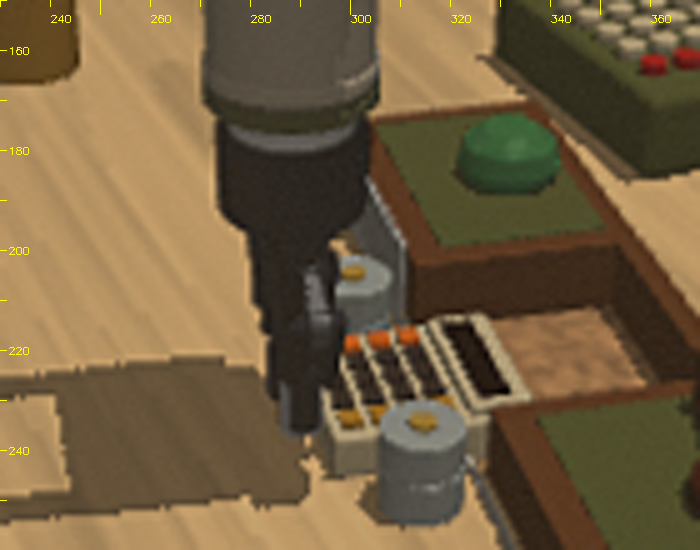

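>>> {"api": "play_rows", "payload": {
  "moves": [-0.003, 0, 0, 0, -0.003, 0, 0, 0, -0.003, 0, 0, 0, -0.003, 0, 0, 0, -0.003, 0, 0, 0, -0.003, 0, 0, 0, -0.003, 0, 0, 0]
}}

```text
t: 22.65
ee_pos: [564.9, -60.3, -4.0]
orientation: [-180.0, -0.0, 170.2]
contact_force: [-0.9, 0.0, -0.2]
gripper_width: 0.321
```

```bash
python3 - <<'E'
from h import *
o=arm.observe(); e=o["ee_pos"];print(o["t"],e,o["orientation"],o["contact_force"],o["gripper_width"],togate(e[None],OG))
s2=arm.snapshot("side");crop(s2,"s22",250,150,390,260,5)
E
```

```text
22.65 [564.86417524 -60.31812911  -3.972608  ] [-1.79998765e+02 -2.04968640e-03  1.70248424e+02] [-0.93155263  0.02767581 -0.20020971] 0.32117712222028866 [[-28.23441093  -1.82598704]]
```

View pics/s22.png

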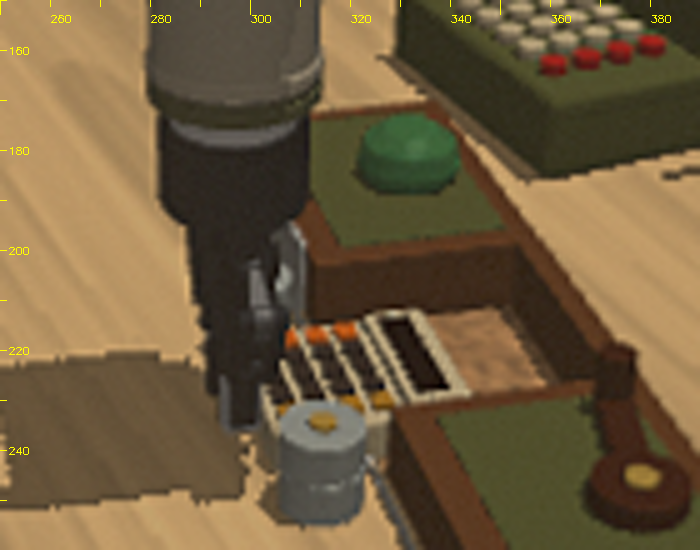

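>>> {"api": "play_rows", "payload": {
  "moves": [-0.003, 0, 0, 0, -0.003, 0, 0, 0, -0.003, 0, 0, 0, -0.003, 0, 0, 0, -0.003, 0, 0, 0, -0.003, 0, 0, 0]
}}

```text
t: 23.3
ee_pos: [582.6, -63.4, -3.8]
orientation: [-180.0, 0.0, 170.2]
contact_force: [-2.8, 0.7, -0.0]
gripper_width: 0.327
```

>>> {"api": "play_rows", "payload": {
  "moves": [-0.003, 0, 0, 0, -0.003, 0, 0, 0, -0.003, 0, 0, 0, -0.003, 0, 0, 0, -0.003, 0, 0, 0, -0.003, 0, 0, 0]
}}

```text
t: 23.9
ee_pos: [600.4, -66.4, -3.9]
orientation: [-180.0, -0.0, 170.2]
contact_force: [-2.5, -0.3, 1.2]
gripper_width: 0.323
```

```bash
python3 - <<'E'
from h import *
o=arm.observe(); e=o["ee_pos"];print(o["t"],e,o["orientation"],o["contact_force"],o["gripper_width"],togate(e[None],OG))
s2=arm.snapshot("side");crop(s2,"s23",250,150,390,260,5)
E
```

```text
23.9 [600.35772036 -66.41425907  -3.86207403] [-1.79998359e+02 -8.58695682e-04  1.70248083e+02] [-2.50128282 -0.25275698  1.18550599] 0.3227797719310979 [[ 7.77884411 -1.8232506 ]]
```

View pics/s23.png

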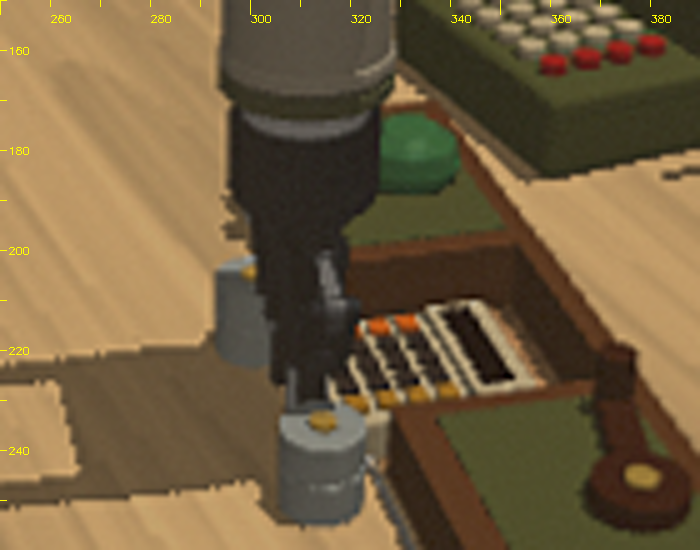

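No contact with the weights. About 30 mm left; I slow down near the back wall.

>>> {"api": "play_rows", "payload": {
  "moves": [-0.003, 0, 0, 0, -0.003, 0, 0, 0, -0.003, 0, 0, 0, -0.003, 0, 0, 0, -0.003, 0, 0, 0, -0.003, 0, 0, 0, -0.003, 0, 0, 0, -0.003, 0, 0, 0]
}}

```text
t: 24.75
ee_pos: [624.0, -70.5, -3.9]
orientation: [180.0, -0.0, 170.2]
contact_force: [-1.7, -0.0, 0.3]
gripper_width: 0.321
```

>>> {"api": "play_rows", "payload": {
  "moves": [-0.0015, 0, 0, 0, -0.0015, 0, 0, 0]
}}

```text
t: 24.95
ee_pos: [626.8, -71.0, -3.9]
orientation: [-180.0, -0.0, 170.2]
contact_force: [-2.5, 0.2, 0.4]
gripper_width: 0.326
```

>>> {"api": "play_rows", "payload": {
  "moves": [-0.001, 0, 0, 0, -0.001, 0, 0, 0]
}}

```text
t: 25.15
ee_pos: [628.7, -71.3, -3.9]
orientation: [-180.0, -0.0, 170.2]
contact_force: [-2.6, -0.4, 1.5]
gripper_width: 0.323
```

>>> {"api": "play_rows", "payload": {
  "moves": [-0.001, 0, 0, 0, -0.001, 0, 0, 0]
}}

```text
t: 25.35
ee_pos: [629.8, -71.4, -3.9]
orientation: [180.0, -0.1, 170.3]
contact_force: [-10.3, 2.0, 7.8]
gripper_width: 0.326
```

>>> {"api": "play_rows", "payload": {
  "moves": [-0.001, 0, 0, 0]
}}

```text
t: 25.45
ee_pos: [629.9, -71.4, -4.0]
orientation: [-180.0, -0.2, 170.3]
contact_force: [-14.8, 2.9, 12.5]
gripper_width: 0.325
```

```bash
python3 - <<'E'
from h import *
o=arm.observe(); e=o["ee_pos"];print(o["t"],e,o["contact_force"],togate(e[None],OG))
s2=arm.snapshot("side");crop(s2,"s24",280,170,380,250,7)
E
```

```text
25.45 [629.86767436 -71.42060304  -3.98399799] [-14.81091934   2.85265476  12.47250005] [[37.71037995 -1.75978717]]
```

View pics/s24.png

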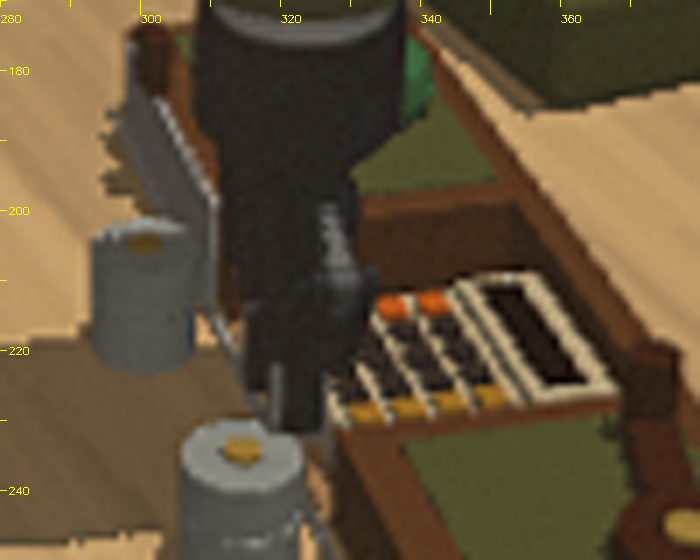

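At the back wall: force rose to 15 N at TCP gate x = 37.7, and 37.6 was predicted for home. I retreat straight back between the weights, lift and check.

>>> {"api": "play_rows", "payload": {
  "moves": [0.003, 0, 0, 0, 0.006, 0, 0, 0, 0.015, 0, 0, 0, 0.025, 0, 0, 0, 0.03, 0, 0, 0, 0.03, 0, 0, 0, 0.03, 0, 0, 0, 0, 0, -0.04, 0]
}}

```text
t: 26.3
ee_pos: [482.9, -45.8, 27.7]
orientation: [180.0, -1.1, 170.3]
contact_force: [0.6, -0.7, -1.5]
gripper_width: 0.322
```

>>> {"api": "play_rows", "payload": {
  "moves": [0, 0, -0.045, 0, 0, 0, -0.045, 0, 0.03, 0.035, 0, 0, 0.03, 0.035, 0, 0, 0.0, 0.045, 0, 0, 0, 0.045, 0, 0, 0, 0.045, 0, 0, 0, 0.045, 0, 0]
}}

```text
t: 27.1
ee_pos: [478.1, 210.3, 126.6]
orientation: [179.9, 0.1, 170.2]
contact_force: [1.0, -0.3, 0.0]
gripper_width: 0.322
```

```bash
python3 - <<'E'
from h import *
o=arm.observe(); e=o["ee_pos"];print(o["t"],e,o["contact_force"])
s=arm.snapshot("top");cv2.imwrite("pics/t25f.png",s["pixels"]);crop(s,"t25",205,115,405,215,4)
s2=arm.snapshot("side");crop(s2,"s25",280,160,420,280,5)
E
```

```text
27.1 [478.13115053 210.29662928 126.59057926] [ 1.03342034 -0.32780595  0.02595477]
```

View pics/t25.png

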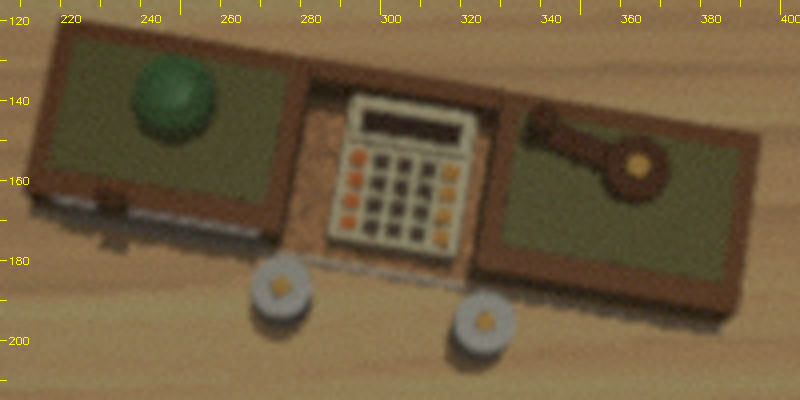

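View pics/s25.png

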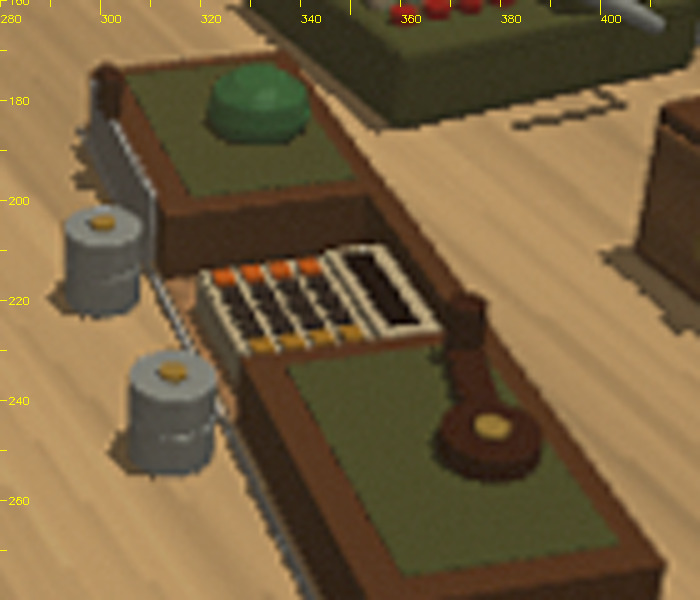

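View pics/t25f.png

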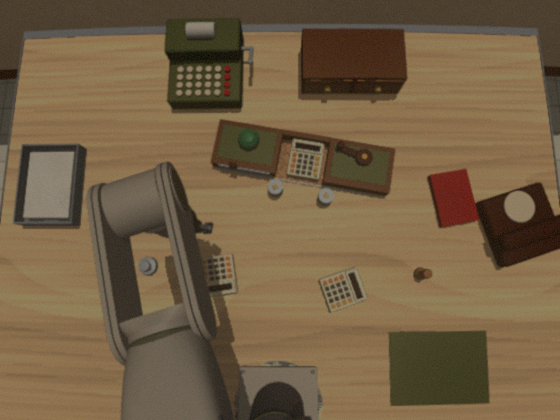

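Calculator sits square in the recess (top (287-319, 138-180)), slightly right of the middle. The panel is open with its tab at (233,165), and the bystanders look unmoved. One last numeric check.

```bash
python3 - <<'E'
from h import *
s=arm.snapshot("top")
for c in masks(s,(283,134,324,184),0):
    P=plane(s,c.reshape(-1,2),28)[:,:2].astype(np.float32); r=cv2.minAreaRect(P); print("calc",r)
    print("display frame",togate(np.array([r[0]]),OG+38*XH+8*YH), togate(np.array([r[0]]),np.array([631.5,-62.8])))
print("tab",plane(s,[(205+112/4,115+202/4)],79)); o=arm.observe(); print(o["t"],o["contact_force"])
E
```

```text
calc ((679.2119140625, -77.69511413574219), (110.3973388671875, 140.41485595703125), 80.25041198730469)
display frame [[49.4044797  -7.58724708]] [[49.54524618 -6.59998101]]
tab [[658.31626306 123.79514294  79.        ]]
27.25 [-0.28593602  0.29200038 -0.66757079]
```

The mask merged with the rail (140 mm long, not 110), so I discard that and use the corners read from the crop.

```bash
python3 - <<'E'
from h import *
s=arm.snapshot("top")
uv=[(292.3,138.3),(324.3,143.3),(319.2,179.7),(287.2,174.6)]
P=np.array([plane(s,[u],z)[0] for u,z in zip(uv,(32,32,26,26))]); D=togate(P,np.array([631.5,-62.8]))
print(D.round(1).tolist(),D.mean(0)); print([round(float(np.linalg.norm(P[i,:2]-P[(i+1)%4,:2])),1) for i in range(4)])
d=(P[0]+P[1]-P[2]-P[3]);print("yaw",np.degrees(np.arctan2(d[1],d[0])))
E
```

```text
[[116.8, 41.2], [117.5, -53.6], [8.4, -56.1], [7.7, 37.8]] [62.58984237 -7.68135304]
[94.9, 109.1, 93.8, 109.1]
yaw -8.211868669583692
```

```bash
python3 - <<'E'
from bench import arm
print(arm.close_job())
E
```

```text
the job is handed in; nothing more can be done
None
```

The panel is fully open and the calculator is home in the recess. I handed the job in at about 27 s of the 72 s; no verdict was reported.

**What I did**
- I pushed the panel's tab left until it met its end stop. It travelled 136 mm, from about 24 mm open to about 160 mm.
- I turned and shifted the farthest calculator from its left side. Then I pushed it from behind, straight between the weights, until the force rose to 15 N at the back wall.

**Last checks**
- **Calculator position:** in the display frame it is at x ≈ 63 mm by camera and 65 mm by arm contact (allowed 56–72), and y ≈ -8 mm (allowed ±30).
- **Calculator straightness:** its angle to the board is about 1.5° (allowed 11.5°), and it lies flat.
- **Panel and the rest:** the tab is unchanged since opening, the gripper is clear, and nothing else has visibly moved in the pictures.

**What failed or disagreed**
- The fingertips sat about 20 mm above the reported TCP, not 11 mm ahead of it as stated. My first push passed over the tab because of this, so I set later heights from the pictures and forces.
- The final colour mask of the calculator merged with the rail, so I used corners read by eye from the crop instead.
- I had predicted about 3 mm of lateral offset after the side push, but measured 0.4 mm, then 1.4 mm at the gate. The calculator still went through without contact.

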